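Tamp the heaped rock samples level in the tray

TASK

Two pale lumps in the rock sample tray sit heaped on top of the others. Take the hand tamper from its sloping stand, hold it upright and press the heap down with its flat foot, not with the fingers, until all eight lumps lie on the tray floor in one level layer below the rim; then set the tamper back in its stand, foot flat on the sloping seat, and leave the bottle, the tape roll and the funnel where they are.

Things in the scene. Friction and masses are not known exactly. Their poses are not given: they have to be found in the camera images.
- tray_floor (a point): Open aluminium sample tray, fixed, 250 x 175 mm outside, 240 x 165 mm inside. Point: centre of its inner floor, 4 mm above the bench; x along the long side, y along the short side, z up. Inner walls at x = +-120 mm, y = +-82.5 mm; rim 71 mm above this point. (To the left front of it, 40 to 65 degrees left of the robot and 0.43 m away, a tall fixed burette stand is in the way of the arm.)
- tamper_foot (a point): Hand tamper, about 0.45 kg: round steel foot (76 mm across, 14 mm thick), collar 38 mm across up to 24 mm, square wooden handle (26 x 26 mm) up to 150 mm above the face. Point: centre of the flat working face; z up along the handle, x and y square to the handle's sides. Starts in the sloping stand, handle leaning 35 degrees from vertical towards the robot.
- tamper_handle (a point): Point on the tamper's handle axis, 120 mm from the working face and 30 mm below the handle's top end: a good place to grip, across the 26 mm square handle; same axes as tamper_foot.
- stand_seat (a point): Blue sloping tool stand, fixed. Point: centre of its flat seat, 38 mm above the bench; z is the seat's normal, leaning 35 degrees from vertical to the stand's low front; x runs up the slope, y level across. Lip (inner face x = -42 mm) and side cheeks (y = +-42 mm) rise 12 mm above the seat; the uphill side is open. The tamper rests here, foot flat, handle square to the seat.
- bottle: Clear glass reagent bottle, 68 mm across, 154 mm tall, standing behind the stand; origin at the centre of its underside. Bystander.
- tape_roll: Flat roll of tape, 68 mm across, 19 mm high, to the front right; origin at the centre of its underside. Bystander.
- funnel: White funnel standing mouth down, 69 mm across, 94 mm tall, behind the tray; origin at the centre of its underside. Bystander.
- rock_1_centre (a point): Rock lump 1 (grey ore), loose, rounded with small facets, about 56 mm across, with a flat base, so it slides rather than rolls, 0.4 kg; this point is its centre, 28 mm above the tray floor when the lump lies on the floor. Starts in the bottom layer, which has free room along the walls.
- rock_2_centre (a point): Rock lump 2 (reddish ore), loose, rounded with small facets, about 56 mm across, with a flat base, so it slides rather than rolls, 0.4 kg; this point is its centre, 28 mm above the tray floor when the lump lies on the floor. Starts in the bottom layer, which has free room along the walls.
- rock_3_centre (a point): Rock lump 3 (reddish ore), loose, rounded with small facets, about 56 mm across, with a flat base, so it slides rather than rolls, 0.4 kg; this point is its centre, 28 mm above the tray floor when the lump lies on the floor. Starts in the bottom layer, which has free room along the walls.
- rock_4_centre (a point): Rock lump 4 (grey ore), loose, rounded with small facets, about 56 mm across, with a flat base, so it slides rather than rolls, 0.4 kg; this point is its centre, 28 mm above the tray floor when the lump lies on the floor. Starts in the bottom layer, which has free room along the walls.
- rock_5_centre (a point): Rock lump 5 (grey ore), loose, rounded with small facets, about 56 mm across, with a flat base, so it slides rather than rolls, 0.4 kg; this point is its centre, 28 mm above the tray floor when the lump lies on the floor. Starts in the bottom layer, which has free room along the walls.
- rock_6_centre (a point): Rock lump 6 (reddish ore), loose, rounded with small facets, about 56 mm across, with a flat base, so it slides rather than rolls, 0.4 kg; this point is its centre, 28 mm above the tray floor when the lump lies on the floor. Starts in the bottom layer, which has free room along the walls.
- rock_7_centre (a point): Rock lump 7 (pale pumice), loose, rounded with small facets, about 56 mm across, with a flat base, so it slides rather than rolls, 0.12 kg; this point is its centre, 28 mm above the tray floor when the lump lies on the floor. Starts heaped in the hollow between four others, about 39 mm too high; pressed from above with some 5 to 20 N it pushes them apart and drops to the floor.
- rock_8_centre (a point): Rock lump 8 (pale pumice), loose, rounded with small facets, about 56 mm across, with a flat base, so it slides rather than rolls, 0.12 kg; this point is its centre, 28 mm above the tray floor when the lump lies on the floor. Starts heaped in the hollow between four others, about 39 mm too high; pressed from above with some 5 to 20 N it pushes them apart and drops to the floor.
Mind the look-alikes: they are no part of the job. What is shaped like the part that bears rock_3_centre but blue is not meant. Leave any purple look-alike of the part that bears rock_4_centre alone.

How it is judged (in metres and radians):
On the way, in this order (a step that is already met when the one before it is completed fails the run):
1. the tamper is lifted out of its stand, its foot more than 60 mm above the seat or more than 100 mm to the side of it ((z of tamper_foot in the frame of stand_seat above 0.06 m or horizontal distance between tamper_foot and stand_seat above 0.1 m)), for 0.1 s.
2. the tamper, its handle within 0.25 rad (14 degrees) of upright, presses with more than 2 N on one of the two heaped lumps (angle between tamper_foot's own z axis and vertical below 0.25 rad and (contact force between tamper and rock_7 above 2 N or contact force between tamper and rock_8 above 2 N)), for 0.05 s.
3. all eight lumps lie level: each centre within the tray and less than 38 mm above its floor (x of rock_1_centre in the frame of tray_floor between -0.12 and 0.12 m and y of rock_1_centre in the frame of tray_floor between -0.083 and 0.083 m and z of each of rock_1_centre, rock_2_centre, rock_3_centre, rock_4_centre, rock_5_centre, rock_6_centre, rock_7_centre, rock_8_centre in the frame of tray_floor below 0.038 m and x of rock_2_centre in the frame of tray_floor between -0.12 and 0.12 m and y of rock_2_centre in the frame of tray_floor between -0.083 and 0.083 m and x of rock_3_centre in the frame of tray_floor between -0.12 and 0.12 m and y of rock_3_centre in the frame of tray_floor between -0.083 and 0.083 m and x of rock_4_centre in the frame of tray_floor between -0.12 and 0.12 m and y of rock_4_centre in the frame of tray_floor between -0.083 and 0.083 m and x of rock_5_centre in the frame of tray_floor between -0.12 and 0.12 m and y of rock_5_centre in the frame of tray_floor between -0.083 and 0.083 m and x of rock_6_centre in the frame of tray_floor between -0.12 and 0.12 m and y of rock_6_centre in the frame of tray_floor between -0.083 and 0.083 m and x of rock_7_centre in the frame of tray_floor between -0.12 and 0.12 m and y of rock_7_centre in the frame of tray_floor between -0.083 and 0.083 m and x of rock_8_centre in the frame of tray_floor between -0.12 and 0.12 m and y of rock_8_centre in the frame of tray_floor between -0.083 and 0.083 m), for 0.2 s.
At the end, for the whole second after the job is handed in: All eight lump centres are inside the tray and less than 38 mm above its floor; the tamper rests still in its stand, the centre of its face within 20 mm of the seat's centre along and across the slope and 10 mm in height, its handle within 0.15 rad of the seat's normal (all of step 3 and x of tamper_foot in the frame of stand_seat between -0.02 and 0.02 m and y of tamper_foot in the frame of stand_seat between -0.02 and 0.02 m and z of tamper_foot in the frame of stand_seat between -0.01 and 0.01 m and angle between the z axis of tamper_foot and the z axis of stand_seat, either way round below 0.15 rad and linear speed of tamper below 0.02 m/s); the robot touches nothing.
It fails at once if the fingers press on a rock lump with more than 3 N (contact force between the fingers and rock_1 above 3 N or contact force between the fingers and rock_2 above 3 N or contact force between the fingers and rock_3 above 3 N or contact force between the fingers and rock_4 above 3 N or contact force between the fingers and rock_5 above 3 N or contact force between the fingers and rock_6 above 3 N or contact force between the fingers and rock_7 above 3 N or contact force between the fingers and rock_8 above 3 N).
It fails at once if the bottle, the tape roll or the funnel is moved more than 30 mm (distance of any of bottle, tape_roll, funnel from where it was at the start of the episode above 0.03 m).
It also fails if it takes over 58 s, if anything falls off the work surface, if the arm or the gripper's body presses on something with over 40 N, if the wrist force passes 120 N, or if a joint passes its speed limit or range.

ROBOT

A 6-joint arm with a two-finger parallel gripper is mounted at the origin on a cart in front of the work surface, level with it; the furniture and walls round the work are solid. World frame = base frame: x ahead of the robot, y to its left, z up, the work surface at z = 0. Lengths are in m, angles in degrees, forces in N, time in s.
With the tool pointing down it reaches from about 0.35 to 0.875 m from the base axis. Payload 4.2 kg.
Tool frame: the origin (TCP) lies between the finger pads; the fingertips stand 14 mm ahead of it and the grasp point (between the pads) lies 5 mm behind it; x points along the fingers, y is the direction in which the jaws open and shut, and the axes are right-handed (so a half turn about x gives the same grasp; the last joint's range is limited). The gripper opens to 87 mm and grips with 3 to 60 N. Pads are 19 mm wide; open, the fingers measure 117 mm over their backs; the gripper's body (75 mm by 190 mm) begins 51 mm behind the grasp point.
Start: joints at [-56.86, 22.042, 0.453, 0, -68.411, -14.817], TCP at [0.197, -0.593, 0.198] pointing down, gripper open.
Joint ranges: [-179.83, 179.83], [-69.29, 118.12], [-61.27, 80.66], [-181.25, 117.63], [-171.15, -9.14], [-177.46, 177.46]. Speed limits (degrees/s): [159.86, 159.86, 180, 180, 180, 180].

INTERFACE

Orientations are given as a 3x3 rotation matrix whose columns are the frame's x, y, z axes.
In Python, from station import r, imaging, job gives the robot as it stands. The module is installed in compiled form; this text tells all that it offers.
- The arm moves only by the tool apply_moves, never from a script. Its arguments are lists of equal length, an entry for each row: "xyz": the shift along the tool's x, y, z in m, a list of three; "twist": the turn about the tool's x in degrees; "claw": the opening, from 0 (shut) to 1 (fully open). A call has 1 to 12 rows; each row shifts and turns the pose as measured when the row begins, along the tool's axes as they then stand; what a row does not reach is not made up. A row lasts 1/10 s, in which the tool goes at most 50 mm and 8.59 degrees, less where a joint would pass 70% of its speed; a pose out of reach is approached as far as the arm can. A call is refused whole if a number of a shift passes 0.05 or a number of a turn 8.59, either way. A call with a gripper value outside its range is refused whole. The fingers move at their own pace and stop on an object; the grip force is fixed at half the most. Time passes only in rows, so rows that do not move let the fingers close. It gives the time, the measured TCP pose, the force and the opening at its end, in the units of the state.
- r.sense(): the state, without advancing time (a new reading comes with each control period).
- imaging.capture(name): name is "side" or "top" or "wrist"; returns a dict with "pixels" (420x560x3 uint8, red, green, blue), "mtx" (3x3 intrinsics, pixels), "view" (4x4, takes a point from world to camera coordinates). Camera axes: x right, y down, z forward; pixel columns grow to the right and rows downward; lengths in m; the calibration is good to about 2 mm. A picture is of the moment at which its call begins. There is no depth.
- job.finish_job(): hands the job in, once; it reports no verdict.
Trained networks look in a picture, given as the dict that the camera call returned (one of the last four; its "shot" number tells which), for a name from the list of things; names that differ only in an ending like _2 or _b are one class to them, and where a whole thing is asked for, a point or a joint stands for the part that bears it (a point fixed in the world has none). Each returns a list of dicts, best first, with "p" (0 to 1); they miss things now and then, are a little off and sometimes report something else, mostly with a low value. They report only what shows in the picture. A call takes as long as a camera call. They do not tell look-alikes from the thing itself.
- imaging.regions_of(query, picture): "mask" (420x560 bool, what is visible of it) and "centre" ([column, row] in pixels, amid what is visible of it).
The state is a dict: "time_s": time; "joints": joint angles; "joint_velocities": joint speeds; "effort": joint torques, N m; "tcp_pos": TCP position; "ee_rot": TCP orientation; "wrist_force": force on the tool from outside, world axes, zero at the start; "moment": the same for the moment, N m; "gripper_width": opening from 0.0 (shut) to 1.0 (fully open).
Only numpy, scipy, OpenCV 4.12 (cv2) and the standard library are available. Lean on these libraries where they do the work, as an engineer would, in place of code of your own. Each camera call takes 0.05 s, during which the arm holds its last target.

## Working session

There is one attempt and no reset: what is moved stays moved. The work goes in short steps, Python scripts to look and compute and a tool call to move; the robot and the scene stay as the last step left them, time stands still between calls to the robot, and variables do not carry over. Pictures are saved under pics/ and viewed, and the job is handed in when it is done.

Besides the shell and the picture viewer there is one more tool, called after "Call:" by a JSON object that holds its "method" and its "body", one argument or row to a line. apply_moves: Moves the arm, as the interface text tells. Its arguments: {"type":"object","properties":{"xyz":{"type":"array","items":{"type":"array","items":{"type":"number"}}},"twist":{"type":"array","items":{"type":"number"}},"claw":{"type":"array","items":{"type":"number"}}},"required":["xyz","twist","claw"]}

```bash
mkdir -p pics; ls
python3 - <<'E'
from station import r, imaging, job
import cv2, numpy as np
s=r.sense()
print(s['time_s'],s['tcp_pos'],np.round(s['ee_rot'],3),s['wrist_force'],s['gripper_width'])
for n in ['side','top','wrist']:
    p=imaging.capture(n)
    cv2.imwrite(f'pics/{n}0.png',p['pixels'][:,:,::-1])
    np.savez(f'{n}0.npz',**{k:p[k] for k in('mtx','view','pixels')})
    print(n,p['mtx'].round(1).tolist(),p['view'].round(4).tolist())
E
```

```text
pics
0.0 [ 0.19629106 -0.59266875  0.19684482] [[-0.001 -0.314  0.949]
 [ 0.002  0.949  0.314]
 [-1.     0.002 -0.   ]] [-0.73616949  0.37803663 -0.17867032] 0.994715430055962
side [[406.5, 0.0, 293.3], [0.0, 406.5, 211.8], [0.0, 0.0, 1.0]] [[0.9989, 0.0477, -0.0008, -0.5869], [0.0376, -0.7958, -0.6044, 0.1245], [-0.0295, 0.6037, -0.7966, 0.9803], [0.0, 0.0, 0.0, 1.0]]
top [[523.4, 0.0, 270.6], [0.0, 523.4, 213.6], [0.0, 0.0, 1.0]] [[-0.0228, -0.9997, -0.0132, 0.1519], [-0.9978, 0.0235, -0.0624, 0.5922], [0.0627, 0.0117, -0.998, 1.513], [0.0, 0.0, 0.0, 1.0]]
wrist [[354.7, 0.0, 276.9], [0.0, 354.7, 207.6], [0.0, 0.0, 1.0]] [[-0.3144, 0.9493, 0.0028, 0.6229], [0.9197, 0.3039, 0.2484, -0.0298], [0.2349, 0.0807, -0.9687, 0.3905], [0.0, 0.0, 0.0, 1.0]]
```

View pics/side0.png

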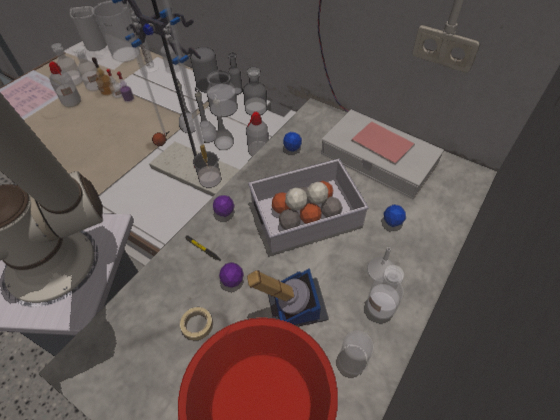

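View pics/top0.png

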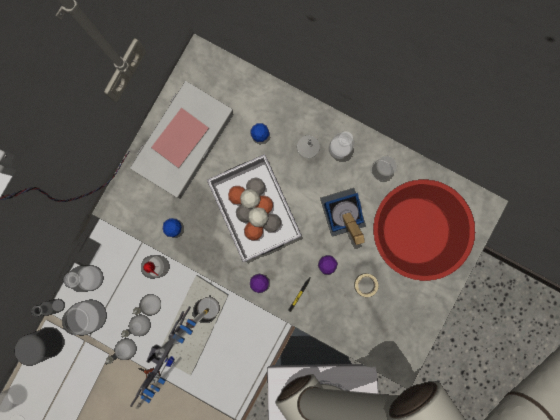

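View pics/wrist0.png

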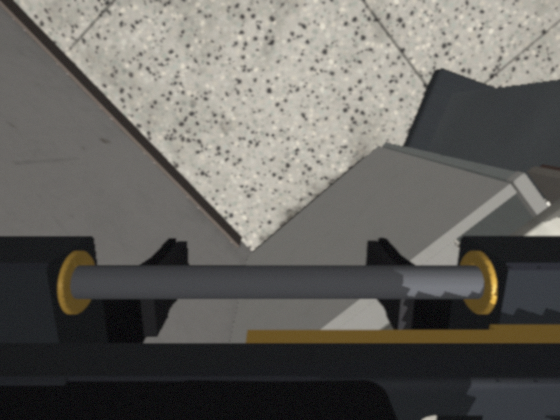

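```bash
cat > h.py <<'E'
import numpy as np, cv2
from station import r, imaging, job
def ray(p,uv):
    K,V=p['mtx'],p['view']; R=V[:3,:3]; t=V[:3,3]
    d=R.T@np.linalg.inv(K)@np.array([uv[0],uv[1],1.]); return -R.T@t, d
def atz(p,uv,z):
    o,d=ray(p,uv); return o+d*(z-o[2])/d[2]
def proj(p,X):
    V=p['view']; c=np.atleast_2d(X)@V[:3,:3].T+V[:3,3]; q=c@p['mtx'].T; return q[:,:2]/q[:,2:]
def tri(p1,a,p2,b):
    o1,d1=ray(p1,a);o2,d2=ray(p2,b)
    A=np.stack([d1,-d2],1); s=np.linalg.lstsq(A,o2-o1,rcond=None)[0]
    x1,x2=o1+d1*s[0],o2+d2*s[1]; return (x1+x2)/2,np.linalg.norm(x1-x2)
E
python3 - <<'E'
from h import *
P={n:imaging.capture(n) for n in('top','side')}
for n,p in P.items():
    print(n,'base',proj(p,[[0,0,0],[.3,0,0]]).round())
    for q in ['tray_floor','tamper_foot','stand_seat','bottle','tape_roll','funnel','rock_7_centre','rock_3_centre']:
        try: res=imaging.regions_of(q,p)
        except Exception as e: print(n,q,'ERR',e); continue
        for x in res[:9]:
            print(n,q,round(x['p'],2),np.round(x['centre'],1),x['mask'].sum())
        if res: np.save(f'm_{n}_{q}.npy',res[0]['mask'])
for n,(a,b,c,d) in {'top':(200,120,420,300),'side':(180,140,430,350)}.items():
    im=P[n]['pixels'][b:d,a:c,::-1]; cv2.imwrite(f'pics/{n}_crop.png',cv2.resize(im,None,fx=3,fy=3,interpolation=cv2.INTER_CUBIC)[:600,:800])
E
```

```text
top base [[323. 418.]
 [320. 314.]]
top tray_floor 0.75 [263.1 193.8] 3727
top tray_floor 0.57 [351.1 217. ] 752
top tamper_foot 0.8 [348.7 217.9] 780
top tamper_foot 0.33 [269.4 225.5] 247
top tamper_foot 0.22 [253.  231.5] 224
top stand_seat 0.79 [336.4 203.7] 912
top bottle 0.95 [337.6 145.1] 568
top tape_roll 0.77 [372.1 283.3] 250
top tape_roll 0.26 [268.9 226.5] 253
top funnel 0.86 [304.2 146.6] 419
top funnel 0.21 [266.2 204.4] 170
top rock_7_centre 0.56 [256.6 217.5] 299
top rock_3_centre 0.86 [261.  135.8] 307
top rock_3_centre 0.79 [173.7 227.8] 256
top rock_3_centre 0.7 [265.  203.1] 194
side base [[ 50. 263.]
 [173. 269.]]
side tray_floor 0.69 [319.1 206.8] 5101
side tamper_foot 0.76 [286.2 288.8] 1451
side tamper_foot 0.23 [305.6 186.5] 11
side stand_seat 0.84 [308.7 309.3] 1318
side bottle 0.71 [386.  290.4] 1484
side tape_roll 0.89 [192.8 313.6] 617
side funnel 0.81 [377.4 265.6] 369
side rock_7_centre 0.61 [297.6 197.1] 409
side rock_3_centre 0.88 [391.7 213.4] 373
side rock_3_centre 0.75 [307.1 213.4] 328
```

View pics/top_crop.png

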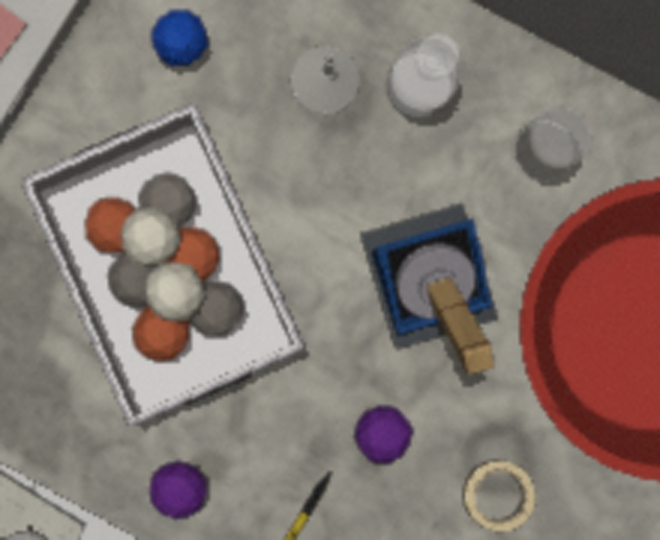

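View pics/side_crop.png

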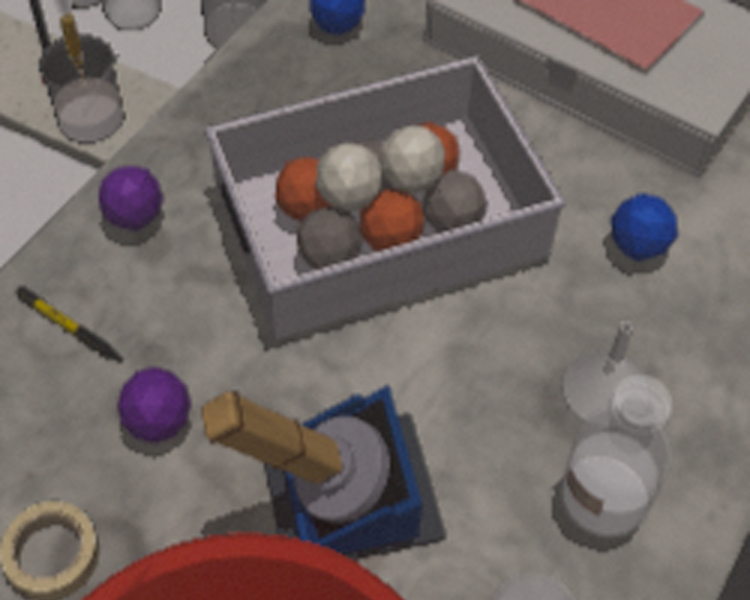

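Run:
```python
from h import *
P={n:dict(np.load(f'{n}0.npz')) for n in('top','side')}
for n,(a,b,c,d) in {'top':(315,180,375,250),'side':(240,260,330,335)}.items():
    im=P[n]['pixels'][b:d,a:c,::-1]; cv2.imwrite(f'pics/{n}_crop2.png',cv2.resize(im,None,fx=8,fy=8,interpolation=cv2.INTER_CUBIC))
def corners(T,S):
    for a,b in zip(T,S):
        x,e=tri(P['top'],a,P['side'],b); print(x.round(4),round(e,4), atz(P['top'],a,.075).round(4),atz(P['side'],b,.075).round(4))
T=np.array([(28,183),(192,108),(303,348),(135,422)])/3+[200,120]
# matching: side corners
S=np.array([(475,62),(560,203),(270,285),(210,130)])/3+[180,140]
corners(T,S)
x,e=tri(P['top'],(359.3,239),P['side'],(254,278.3));print('top end',x,e)
# bowl rim extents:
```

```text
[0.6918 0.31   0.0681] 0.0045 [0.6887 0.3091 0.075 ] [0.6933 0.3036 0.075 ]
[0.7588 0.1525 0.0691] 0.0027 [0.7564 0.1524 0.075 ] [0.759  0.1481 0.075 ]
[0.5291 0.0539 0.0794] 0.0048 [0.5268 0.0533 0.075 ] [0.531  0.0573 0.075 ]
[0.4641 0.2129 0.0743] 0.0058 [0.4613 0.2123 0.075 ] [0.4671 0.2128 0.075 ]
top end [ 0.51516207 -0.09733554  0.153832  ] 0.0026957044618736094
```

View pics/top_crop2.png

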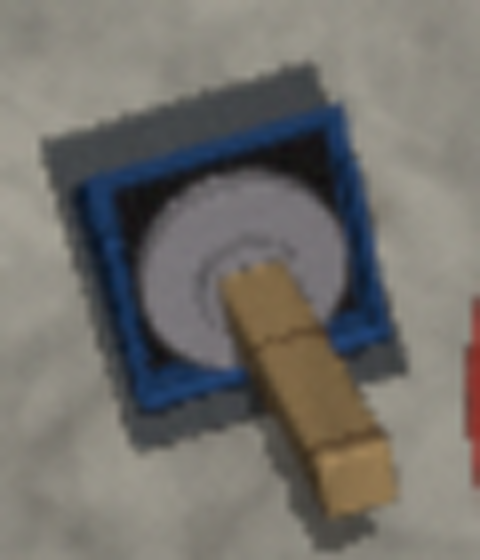

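View pics/side_crop2.png

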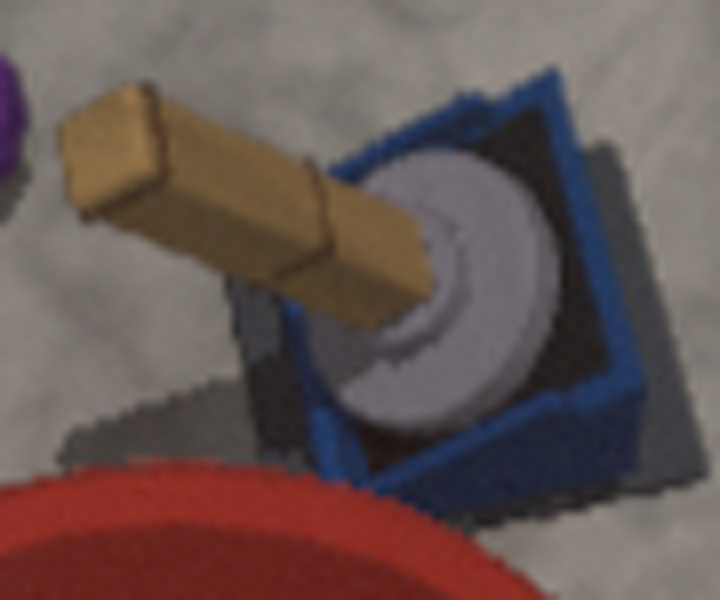

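```bash
cat > fit0.py <<'E'
from h import *
from scipy.optimize import least_squares
P={n:dict(np.load(f'{n}0.npz')) for n in('top','side')}
T=np.array([(315,450),(385,437),(397,500),(333,515)])/8+[315,180]-0.44
S=np.array([(65,127),(150,85),(160,170),(85,217)])/8+[240,260]-0.44
ft=np.array([244,268])/8+[315,180]-.44
def frame(yaw,lean):
    u=np.array([np.cos(yaw),np.sin(yaw),0]) # lean direction (horizontal)
    z=np.sin(lean)*u+np.cos(lean)*np.array([0,0,1])
    y=np.array([-np.sin(yaw),np.cos(yaw),0]); x=np.cross(y,z)
    return np.stack([x,y,z],1)
def model(p,lean=np.radians(35)):
    R=frame(p[2],lean); o=np.array([p[0],p[1],.038])
    loc=np.array([[a,b,.15] for a,b in((13,13),(13,-13),(-13,-13),(-13,13))])*[.001,.001,1]
    return o+loc@R.T, o+R[:,2]*.014
def order(q): 
    c=q.mean(0); return q[np.argsort(np.arctan2(*(q-c).T[::-1]))]
best=None
def res(p,full=False):
    C,f=model(p); out=[]
    for n,o in(('top',T),('side',S)):
        q=order(proj(P[n],C)); o=order(o)
        k=min(range(4),key=lambda k:np.abs(np.roll(o,k,0)-q).sum()); out.append((q-np.roll(o,k,0)).ravel())
    out.append(proj(P['top'],f)[0]-ft)
    return np.concatenate(out)
b0=-np.pi
for y0 in np.radians(np.arange(120,300,30)):
    s=least_squares(res,[.55,-.06,y0],diff_step=1e-5,loss='soft_l1')
    if best is None or s.cost<best.cost: best=s
print(best.x,np.degrees(best.x[2]),best.cost); print(res(best.x).round(1))
R=frame(best.x[2],np.radians(35)); o=np.array([*best.x[:2],.038]); print('handle pt',o+R[:,2]*.12)
E
python3 fit0.py
python3 - <<'E'
from h import *
P={n:dict(np.load(f'{n}0.npz')) for n in('top','side')}
# bowl: top extents rim cols 374..475, rows 180..279 ; side: cols 180..337 top row 322
print([atz(P['top'],(424.5,229.5),z).round(3) for z in(0,.1,.15)])
for z in(.08,.1,.12,.15,.2):
    c=atz(P['top'],(424.5,229.5),z); rr=np.linalg.norm(atz(P['top'],(374,230),z)-atz(P['top'],(475,230),z))/2
    a=np.linspace(0,2*np.pi,60); q=proj(P['side'],c+rr*np.stack([np.cos(a),np.sin(a),0*a],1)); print(z,c.round(3),round(rr,3),q.min(0).round(),q.max(0).round())
E
```

```text
[ 0.59846465 -0.07426626  3.43091458] 196.57692526139027 5.8852989489703855
[ 0.7 -0.1  1.3 -1.5  1.4 -1.6  0.1 -0.4 -0.6 -0.9 -1.  -1.7  0.3 -0.6
 -0.8 -0.3  0.3 -0.3]
handle pt [ 0.53249618 -0.09390339  0.13629825]
[array([ 0.539, -0.314,  0.   ]), array([ 0.536, -0.286,  0.1  ]), array([ 0.535, -0.272,  0.15 ])]
0.08 [ 0.537 -0.292  0.08 ] 0.141 [177. 321.] [336. 492.]
0.1 [ 0.536 -0.286  0.1  ] 0.139 [176. 315.] [336. 485.]
0.12 [ 0.536 -0.281  0.12 ] 0.137 [175. 309.] [335. 478.]
0.15 [ 0.535 -0.272  0.15 ] 0.134 [173. 299.] [334. 468.]
0.2 [ 0.534 -0.258  0.2  ] 0.129 [170. 282.] [333. 448.]
```

Call:
{"method": "apply_moves", "body": {
  "xyz": [
    [-0.002,0.02,0.025],
    [-0.002,0.028,0.036],
    [-0.002,0.028,0.036],
    [-0.002,0.028,0.036],
    [-0.002,0.028,0.036],
    [-0.002,0.028,0.036],
    [-0.002,0.028,0.036],
    [-0.002,0.028,0.036],
    [-0.002,0.028,0.036],
    [-0.002,0.028,0.036],
    [-0.002,0.028,0.036],
    [-0.002,0.028,0.036]
  ],
  "twist": [0,0,0,0,0,0,0,0,0,0,0,1.7],
  "claw": [1,1,1,1,1,1,1,1,1,1,1,1]
}}

```text
time_s: 2.25
tcp_pos: [0.5025, -0.1384, 0.2236]
ee_rot: [[0.005, -0.276, 0.961], [-0.002, 0.961, 0.276], [-1.0, -0.004, 0.004]]
wrist_force: [0.6, -2.2, -0.5]
gripper_width: 0.999
```

```bash
cat >> h.py <<'E'
def to(xyz,yawy=None):
    """print tool-frame shift to world target; yawy: wanted world angle (deg) of tool y"""
    s=r.sense(); R=np.array(s['ee_rot']); d=R.T@(np.array(xyz)-s['tcp_pos'])
    a=np.degrees(np.arctan2(R[1,1],R[0,1]))
    print('t',round(s['time_s'],2),'tcp',np.round(s['tcp_pos'],4),'yaw_y',round(a,2),'F',np.round(s['wrist_force'],1),'w',round(s['gripper_width'],3),'down',R[2,0].round(3))
    print('shift',d.round(4),'twist',None if yawy is None else round((a-yawy+180)%360-180,2))
E
python3 -c "
from h import *
to([.5325,-.0939,.22],106.6)
P=dict(np.load('top0.npz'))
for n,q in dict(p1=(259.5,283.5),p2=(327.7,265)).items(): print(n,atz(P,q,.028).round(3))
"
```

```text
t 2.25 tcp [ 0.5025 -0.1384  0.2236] yaw_y 106.03 F [ 0.6 -2.2 -0.5] w 0.999 down -1.0
shift [0.0036 0.0345 0.0411] twist -0.57
p1 [0.393 0.175 0.028]
p2 [ 0.442 -0.024  0.028]
```

Call:
{"method": "apply_moves", "body": {
  "xyz": [
    [0.0,0.012,0.014],
    [0.0,0.012,0.014],
    [0.0,0.01,0.013],
    [0,0,0]
  ],
  "twist": [0,0,-0.6,0],
  "claw": [1,1,1,1]
}}

```text
time_s: 2.65
tcp_pos: [0.537, -0.0871, 0.2243]
ee_rot: [[0.008, -0.294, 0.956], [-0.002, 0.956, 0.294], [-1.0, -0.004, 0.007]]
wrist_force: [0.6, 0.4, -0.3]
gripper_width: 1.001
```

```bash
python3 -c "
from h import *
to([.5325,-.0939,.22],106.6)
for n in ['wrist','top']:
    p=imaging.capture(n); cv2.imwrite(f'pics/{n}1.png',p['pixels'][:,:,::-1]); np.savez(f'{n}1.npz',**{k:p[k] for k in('mtx','view','pixels')})
p=dict(np.load('wrist1.npz'))
exec(open('fit0.py').read().split('print(best')[0])
C,f=model(best.x); im=p['pixels'][:,:,::-1].copy()
for q in proj(p,C): cv2.circle(im,tuple(int(v) for v in q),3,(0,255,0),-1)
cv2.imwrite('pics/wrist1o.png',im)
"
```

```text
t 2.65 tcp [ 0.537  -0.0871  0.2243] yaw_y 107.12 F [ 0.6  0.4 -0.3] w 1.001 down -1.0
shift [ 0.0042 -0.0051 -0.0063] twist 0.52
```

View pics/wrist1o.png

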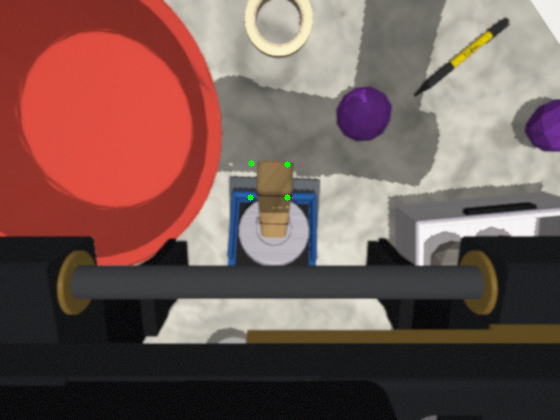

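Call:
{"method": "apply_moves", "body": {
  "xyz": [
    [0.025,-0.001,-0.005],
    [0.025,0.0,-0.002],
    [0.025,0.0,0.0],
    [0.018,0.0,0.0],
    [0,0,0]
  ],
  "twist": [0,0,0,0,0],
  "claw": [1,1,1,1,1]
}}

```text
time_s: 3.25
tcp_pos: [0.5283, -0.0964, 0.1303]
ee_rot: [[0.01, -0.287, 0.958], [-0.003, 0.958, 0.287], [-1.0, -0.005, 0.009]]
wrist_force: [0.2, 0.4, 0.1]
gripper_width: 0.998
```

```bash
cat > shot.py <<'E'
import sys
from h import *
tag=sys.argv[1]
for n in sys.argv[2:]:
    p=imaging.capture(n); cv2.imwrite(f'pics/{n}{tag}.png',p['pixels'][:,:,::-1]); np.savez(f'{n}{tag}.npz',**{k:p[k] for k in('mtx','view','pixels')})
E
python3 shot.py 2 wrist side; python3 -c "
from h import *
to([.5313,-.0905,.131],106.6)"
```

```text
t 3.35 tcp [ 0.5305 -0.0963  0.133 ] yaw_y 106.71 F [ 0.5 -0.6  1.4] w 0.997 down -1.0
shift [0.002  0.0054 0.0024] twist 0.11
```

View pics/wrist2.png

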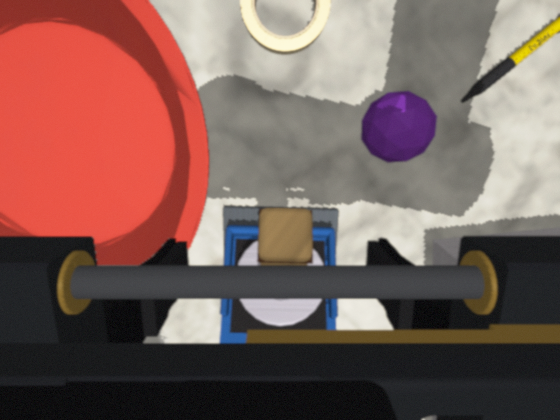

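View pics/side2.png

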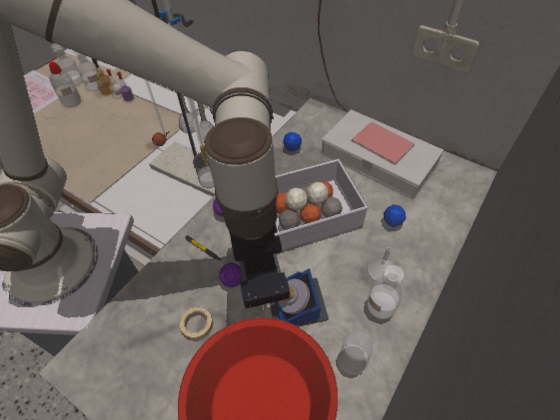

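Call:
{"method": "apply_moves", "body": {
  "xyz": [
    [0.002,0.005,0.001],
    [0,0,0],
    [0,0,0],
    [0,0,0],
    [0,0,0],
    [0,0,0],
    [0,0,0]
  ],
  "twist": [0,0,0,0,0,0,0],
  "claw": [1,0,0,0,0,0,0]
}}

```text
time_s: 4.05
tcp_pos: [0.5328, -0.0911, 0.1359]
ee_rot: [[0.025, -0.287, 0.957], [-0.003, 0.958, 0.288], [-1.0, -0.01, 0.023]]
wrist_force: [0.1, 0.6, -0.2]
gripper_width: 0.538
```

```bash
python3 -c "
from h import *
to([.5313,-.0905,.131],106.6)"; python3 shot.py 3 wrist
```

```text
t 4.05 tcp [ 0.5328 -0.0911  0.1359] yaw_y 106.71 F [ 0.1  0.6 -0.2] w 0.538 down -1.0
shift [ 0.0049  0.0011 -0.0014] twist 0.11
```

View pics/wrist3.png

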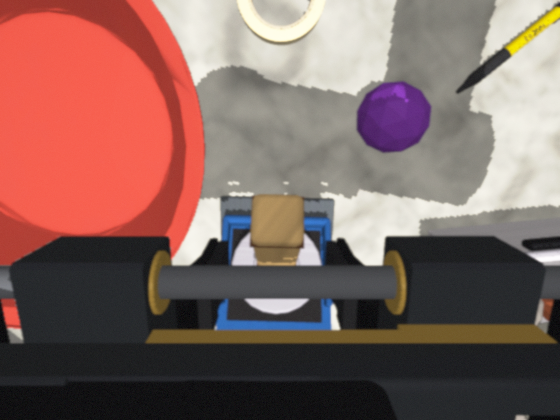

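Call:
{"method": "apply_moves", "body": {
  "xyz": [
    [0.003,0.0,-0.001],
    [0.002,0,0],
    [0.001,0,0],
    [0.0007,0,0],
    [0.0007,0,0],
    [0.0007,0,0]
  ],
  "twist": [0,0,0,0,0,0],
  "claw": [0,0,0,0,0,0]
}}

```text
time_s: 4.7
tcp_pos: [0.532, -0.0918, 0.1304]
ee_rot: [[0.026, -0.289, 0.957], [-0.004, 0.957, 0.289], [-1.0, -0.011, 0.023]]
wrist_force: [-3.2, 0.2, 5.7]
gripper_width: 0.28
```

```bash
python3 -c "
from h import *
to([.5313,-.0905,.131],106.6)"
```

```text
t 4.7 tcp [ 0.532  -0.0918  0.1304] yaw_y 106.79 F [-3.2  0.2  5.7] w 0.28 down -1.0
shift [-0.0007  0.0014 -0.0003] twist 0.19
```

Call:
{"method": "apply_moves", "body": {
  "xyz": [
    [-0.01,0,0],
    [-0.02,0,0],
    [-0.025,0,0],
    [-0.03,0,0],
    [-0.025,0,0]
  ],
  "twist": [0,0,0,0,0],
  "claw": [0,0,0,0,0]
}}

```text
time_s: 5.2
tcp_pos: [0.5216, -0.0907, 0.2338]
ee_rot: [[-0.001, -0.286, 0.958], [-0.001, 0.958, 0.286], [-1.0, -0.001, -0.001]]
wrist_force: [-1.0, -1.1, -5.1]
gripper_width: 0.28
```

```bash
python3 -c "
from h import *
to([.5313,-.0905,.131],106.6)"; python3 shot.py 4 wrist side
```

```text
t 5.2 tcp [ 0.5216 -0.0907  0.2338] yaw_y 106.61 F [-1.  -1.1 -5.1] w 0.28 down -1.0
shift [ 0.1028 -0.0025  0.0095] twist 0.01
```

View pics/wrist4.png

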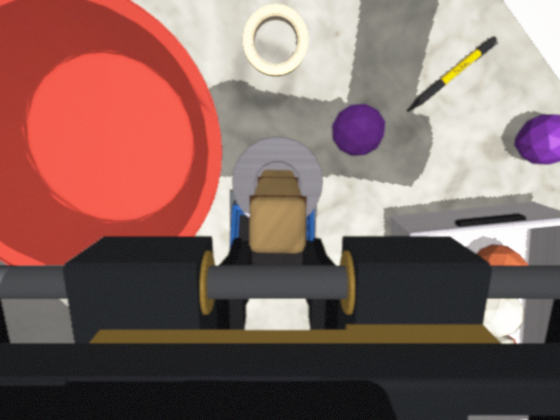

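View pics/side4.png

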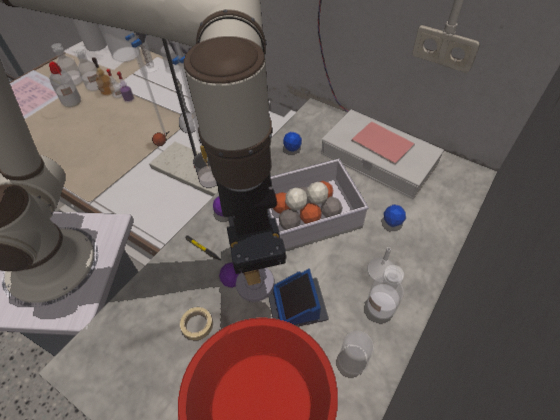

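```bash
cat > lean.py <<'E'
import sys
from h import *
def pred(p,tcp,R,th,L=.12,off=0.0):
    x,y,z=R[:,0],R[:,1],R[:,2]
    a=-np.cos(th)*x-np.sin(th)*z   # handle axis, lean toward -z tool (robot)
    b=np.cross(y,a)
    g=np.array(tcp)-.005*x+off*y; f=g-L*a
    t=np.linspace(0,2*np.pi,40)
    ring=f+.014*a+.038*(np.cos(t)[:,None]*y+np.sin(t)[:,None]*b)
    end=g+(.15-L)*a+.013*np.array([y+b,y-b,-y-b,-y+b])
    return f,ring,end
if __name__=='__main__':
    tag=sys.argv[1]; p=imaging.capture('wrist'); s=r.sense(); R=np.array(s['ee_rot'])
    im=p['pixels'][:,:,::-1].copy()
    for th in map(float,sys.argv[2:]):
        f,ring,end=pred(p,s['tcp_pos'],R,np.radians(th))
        q=proj(p,ring); print(th,q.min(0).round(),q.max(0).round(),'end',proj(p,end).round().tolist(),f.round(3))
        cv2.polylines(im,[q.astype(np.int32)],True,(0,255,0),1); cv2.polylines(im,[proj(p,end).astype(np.int32)],True,(0,0,255),1)
    cv2.imwrite(f'pics/lean{tag}.png',im)
E
python3 lean.py 5 -10 0 10
```

```text
-10.0 [230. 132.] [323. 219.] end [[303.0, 297.0], [304.0, 252.0], [248.0, 252.0], [249.0, 297.0]] [ 0.504 -0.096  0.121]
0.0 [231. 154.] [322. 242.] end [[303.0, 291.0], [304.0, 239.0], [248.0, 239.0], [249.0, 291.0]] [ 0.524 -0.09   0.119]
10.0 [232. 176.] [321. 265.] end [[304.0, 282.0], [304.0, 227.0], [248.0, 227.0], [248.0, 282.0]] [ 0.544 -0.084  0.121]
```

View pics/lean5.png

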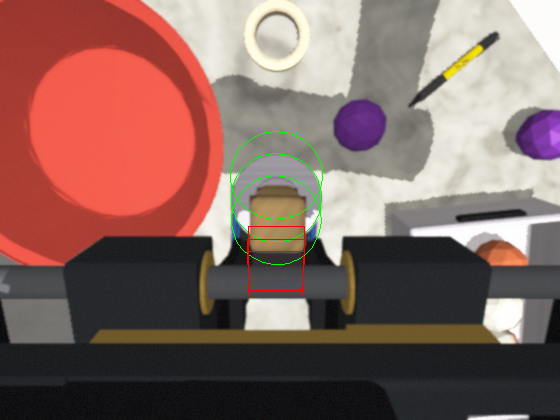

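Run:
```python
from h import *
p=imaging.capture('wrist'); s=r.sense(); R=np.array(s['ee_rot'])
print(s['time_s'],np.round(s['tcp_pos'],4),R.round(3).tolist())
np.savez('wrist5.npz',**{k:p[k] for k in('mtx','view','pixels')})
print('tcp px',proj(p,[np.array(s['tcp_pos'])+d*R[:,0] for d in(-.035,-.005,0,.014)]).round())
im=p['pixels'][120:320,200:360,::-1]; cv2.imwrite('pics/w5c.png',cv2.resize(im,None,fx=3.7,fy=3,interpolation=cv2.INTER_CUBIC))
```

```text
5.4 [ 0.5231 -0.0901  0.2326] [[0.004, -0.286, 0.958], [-0.0, 0.958, 0.286], [-1.0, -0.001, 0.004]]
tcp px [[276. 266.]
 [276. 244.]
 [276. 241.]
 [276. 233.]]
```

View pics/w5c.png

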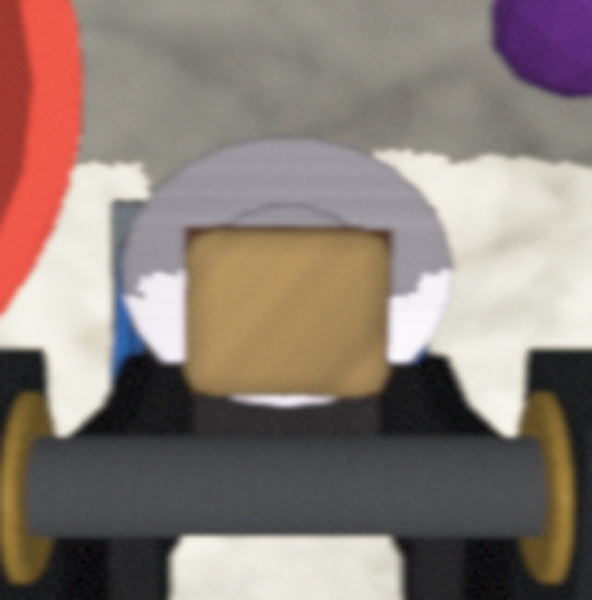

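```bash
cat > lfit.py <<'E'
from h import *
from scipy.optimize import least_squares
def fit(p,tcp,R,end_cols,end_rows,ring_cols,ring_top,fixL=None):
    x,y,z=R[:,0],R[:,1],R[:,2]
    def f(q):
        th,h,dz,dy=q   # h: height of grasp point above/below handle end along handle; 
        a=-np.cos(th)*x-np.sin(th)*z; b=np.cross(y,a)
        e=np.array(tcp)-.005*x+dz*z+dy*y+h*a
        E=proj(p,e+.013*np.array([y+b,y-b,-y-b,-y+b]))
        t=np.linspace(0,2*np.pi,180)
        F=proj(p,e-.136*a+.038*(np.cos(t)[:,None]*y+np.sin(t)[:,None]*b))
        return np.array([E[:,0].min()-end_cols[0],E[:,0].max()-end_cols[1],E[:,1].min()-end_rows[0],E[:,1].max()-end_rows[1],F[:,0].min()-ring_cols[0],F[:,0].max()-ring_cols[1],F[:,1].min()-ring_top])
    s=least_squares(f,[0,.03,-.01,0],diff_step=1e-4,x_scale=[.1,.01,.01,.01])
    th,h,dz,dy=s.x; a=-np.cos(th)*x-np.sin(th)*z
    e=np.array(tcp)-.005*x+dz*z+dy*y+h*a
    print('lean',np.degrees(th).round(1),'h',h.round(4),'dz',dz.round(4),'dy',dy.round(4),'res',f(s.x).round(1),'foot',(e-.15*a).round(4))
    V=p['view']; C=-V[:3,:3].T@V[:3,3]; print('cam in tool',(R.T@(C-tcp)).round(3))
    return s.x
if __name__=='__main__':
    p=dict(np.load('wrist5.npz'))
    R=np.array([[0.004,-0.286,0.958],[0,.958,.286],[-1,-.001,.004]])
    fit(p,np.array([0.5231,-0.0901,0.2326]),R,(250,305),(196,252),(233.8,322.2),166)
    p=dict(np.load('wrist4.npz'))
E
python3 lfit.py; sleep 0; python3 shot.py 6 side wrist; python3 -c "
from h import *
to([.5313,-.0905,.131],106.6)"
```

```text
lean 12.4 h 0.0242 dz -0.0135 dy 0.001 res [ 0.1  0.5  0.4 -0.5 -0.8 -0.3  0. ] foot [ 0.5362 -0.0853  0.1148]
cam in tool [-0.188  0.001 -0.068]
t 5.5 tcp [ 0.5226 -0.0903  0.2318] yaw_y 106.62 F [ 0.6 -0.1 -4.6] w 0.284 down -1.0
shift [ 0.1008 -0.0025  0.0082] twist 0.02
```

```bash
python3 -c "
import cv2
im=cv2.imread('pics/side6.png')[190:340,180:340]; cv2.imwrite('pics/side6c.png',cv2.resize(im,None,fx=4,fy=4,interpolation=cv2.INTER_CUBIC))
im=cv2.imread('pics/wrist6.png')[120:320,200:360]; cv2.imwrite('pics/w6c.png',cv2.resize(im,None,fx=3,fy=3,interpolation=cv2.INTER_CUBIC))"
```

View pics/side6c.png

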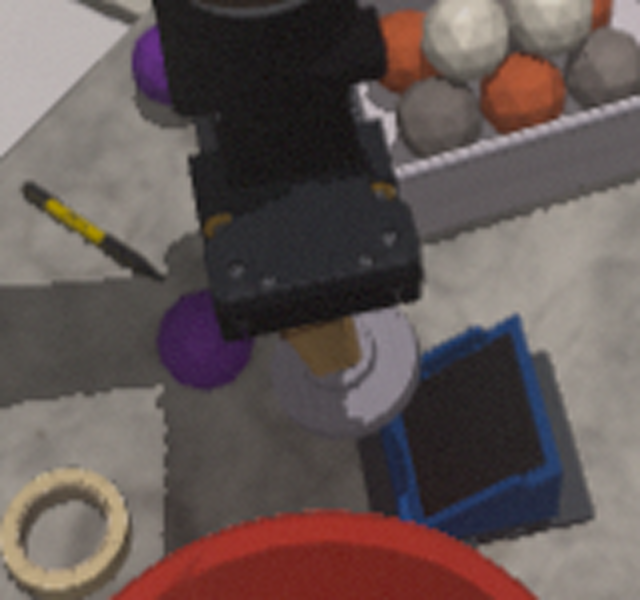

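View pics/w6c.png

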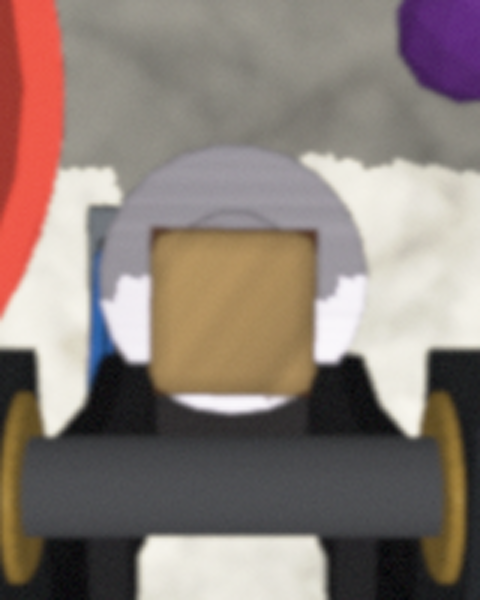

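Call:
{"method": "apply_moves", "body": {
  "xyz": [
    [0.0,0.008,0.009],
    [0.0,0.015,0.018],
    [0.0,0.018,0.022],
    [0.0,0.018,0.022],
    [0.0,0.016,0.018],
    [0,0.008,0.01],
    [0,0,0]
  ],
  "twist": [0,0,0,0,0,0,0],
  "claw": [0,0,0,0,0,0,0]
}}

```text
time_s: 6.2
tcp_pos: [0.5916, 0.0242, 0.2188]
ee_rot: [[-0.022, -0.284, 0.959], [-0.003, 0.959, 0.284], [-1.0, 0.003, -0.022]]
wrist_force: [0.4, -1.5, -5.6]
gripper_width: 0.279
```

```bash
python3 -c "
from h import *
to([.5966,.0227,.13],106.6)"; python3 lean.py 7 0
```

```text
t 6.2 tcp [0.5916 0.0242 0.2188] yaw_y 106.5 F [ 0.4 -1.5 -5.6] w 0.279 down -1.0
shift [ 0.0887 -0.0031  0.0064] twist -0.1
0.0 [230. 154.] [321. 243.] end [[301.0, 293.0], [302.0, 240.0], [245.0, 240.0], [246.0, 293.0]] [0.588 0.023 0.104]
```

View pics/lean7.png

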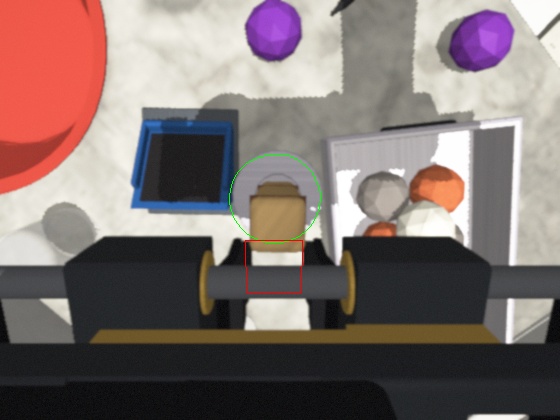

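Call:
{"method": "apply_moves", "body": {
  "xyz": [
    [0.015,0,0.002],
    [0.025,0,0.002],
    [0.025,0,0],
    [0.015,0,0],
    [0.005,0,0]
  ],
  "twist": [0,0,0,0,0],
  "claw": [0,0,0,0,0]
}}

```text
time_s: 6.75
tcp_pos: [0.5906, 0.0201, 0.1318]
ee_rot: [[-0.024, -0.28, 0.96], [-0.005, 0.96, 0.28], [-1.0, 0.002, -0.024]]
wrist_force: [-0.4, -0.4, -4.6]
gripper_width: 0.282
```

```bash
python3 -c "
from h import *
to([.5966,.0227,.12],106.6)"; python3 lean.py 8 0
```

```text
t 6.75 tcp [0.5906 0.0201 0.1318] yaw_y 106.27 F [-0.4 -0.4 -4.6] w 0.282 down -1.0
shift [0.0116 0.0008 0.0068] twist -0.33
0.0 [230. 155.] [321. 243.] end [[303.0, 293.0], [304.0, 241.0], [246.0, 241.0], [248.0, 293.0]] [0.587 0.019 0.017]
```

View pics/lean8.png

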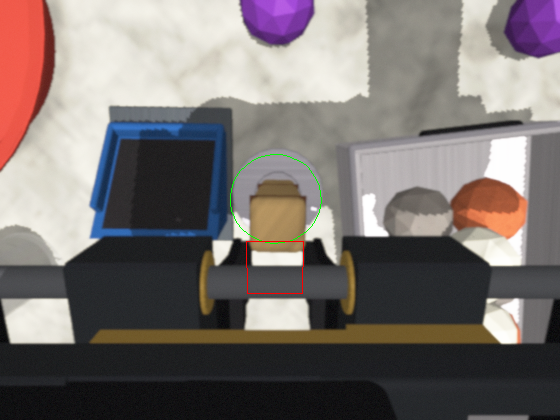

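Call:
{"method": "apply_moves", "body": {
  "xyz": [
    [0.006,0,0],
    [0.004,0,0],
    [0.003,0,0]
  ],
  "twist": [0,0,0],
  "claw": [0,0,0]
}}

```text
time_s: 7.1
tcp_pos: [0.5913, 0.019, 0.1203]
ee_rot: [[-0.02, -0.279, 0.96], [-0.005, 0.96, 0.279], [-1.0, 0.001, -0.021]]
wrist_force: [0.3, 0.1, -3.8]
gripper_width: 0.285
```

Call:
{"method": "apply_moves", "body": {
  "xyz": [
    [0.004,0,0],
    [0.004,0,0],
    [0.004,0,0]
  ],
  "twist": [0,0,0],
  "claw": [0,0,0]
}}

```text
time_s: 7.4
tcp_pos: [0.601, 0.0206, 0.117]
ee_rot: [[0.005, -0.283, 0.959], [-0.003, 0.959, 0.283], [-1.0, -0.004, 0.004]]
wrist_force: [1.9, 1.6, 5.0]
gripper_width: 0.282
```

```bash
python3 lean.py 9 0; python3 -c "
import cv2
im=cv2.imread('pics/lean9.png')[120:320,200:360]; cv2.imwrite('pics/w9c.png',cv2.resize(im,None,fx=3,fy=3,interpolation=cv2.INTER_CUBIC))"
```

```text
0.0 [230. 156.] [321. 244.] end [[303.0, 295.0], [304.0, 243.0], [246.0, 243.0], [248.0, 295.0]] [0.602 0.02  0.002]
```

View pics/w9c.png

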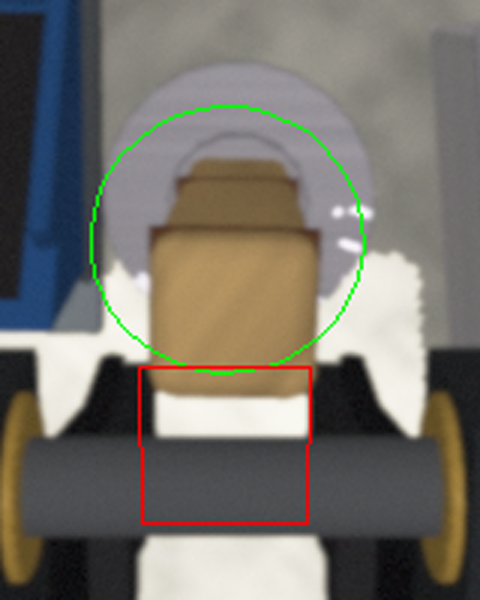

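Run:
```python
from h import *
from lfit import fit
p=imaging.capture('wrist'); s=r.sense(); np.savez('w10.npz',**{k:p[k] for k in('mtx','view','pixels')})
R=np.array(s['ee_rot']); print(s['time_s'],s['tcp_pos'],R[:,0],s['wrist_force'])
fit(p,s['tcp_pos'],R,(250.5,306),(196,252),(235,324),140.7)
```

```text
7.5 [0.60099862 0.02077271 0.11700582] [ 0.0045983  -0.00249779 -0.99998631] [1.70338646 1.50864355 4.77811382]
lean 3.6 h 0.0233 dz -0.0177 dy 0.0019 res [ 0.4  1.3  0.9 -1.  -2.1 -1.   0.1] foot [ 0.5917  0.0195 -0.0045]
cam in tool [-0.187  0.001 -0.068]
```

Call:
{"method": "apply_moves", "body": {
  "xyz": [
    [0.005,0,0],
    [0.005,0,-0.002],
    [0.0,0,0],
    [0,0,0],
    [0,0,0]
  ],
  "twist": [0,0,0,0,0],
  "claw": [0,0,0.5,0.5,0.5]
}}

```text
time_s: 8.0
tcp_pos: [0.6093, 0.0231, 0.118]
ee_rot: [[0.031, -0.287, 0.957], [0.002, 0.958, 0.287], [-1.0, -0.008, 0.03]]
wrist_force: [-0.7, 0.7, 0.5]
gripper_width: 0.454
```

```bash
python3 lean.py 11 0; python3 -c "
from h import *
to([.5966,.0227,.12],106.6)
import cv2
im=cv2.imread('pics/lean11.png')[120:320,200:360]; cv2.imwrite('pics/w11c.png',cv2.resize(im,None,fx=3,fy=3,interpolation=cv2.INTER_CUBIC))"
```

```text
0.0 [230. 155.] [321. 244.] end [[302.0, 294.0], [303.0, 242.0], [246.0, 242.0], [247.0, 294.0]] [0.613 0.023 0.003]
t 8.05 tcp [0.6094 0.0231 0.118 ] yaw_y 106.68 F [-0.3 -0.1  0.7] w 0.471 down -1.0
shift [-0.0024  0.0033 -0.0123] twist 0.08
```

View pics/w11c.png

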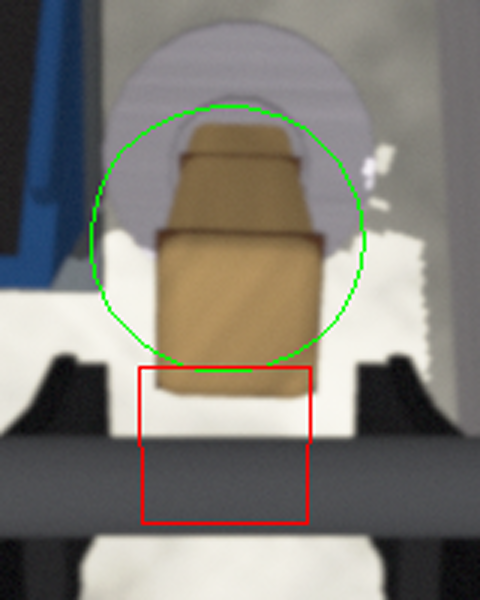

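Run:
```python
from h import *
from lfit import fit
p=imaging.capture('wrist'); s=r.sense(); np.savez('w12.npz',**{k:p[k] for k in('mtx','view','pixels')})
R=np.array(s['ee_rot']); print(s['time_s'],s['tcp_pos'],R[:,0],s['wrist_force'])
fit(p,s['tcp_pos'],R,(252,307.5),(197,251.5),(235,324),126.7)
```

```text
8.1 [0.60926772 0.02308969 0.11778153] [ 0.03093827  0.00144846 -0.99952025] [-0.1274461  -0.57313508  0.54357493]
lean -1.4 h 0.0223 dz -0.0192 dy 0.0024 res [ 0.1  0.9  1.  -1.1 -1.6 -0.1  0.2] foot [ 0.591   0.0192 -0.0055]
cam in tool [-0.187  0.001 -0.068]
```

Call:
{"method": "apply_moves", "body": {
  "xyz": [
    [0,0.001,-0.007],
    [0,0.001,-0.007],
    [0.0,0,-0.004],
    [0.001,0,0],
    [0.001,0,0],
    [0.001,0,0],
    [0.001,0,0]
  ],
  "twist": [0,0,0,0,0,0,0],
  "claw": [0.5,0.5,0.5,0,0,0,0]
}}

```text
time_s: 8.8
tcp_pos: [0.5893, 0.0185, 0.1132]
ee_rot: [[0.03, -0.287, 0.957], [-0.0, 0.958, 0.287], [-1.0, -0.009, 0.028]]
wrist_force: [-1.6, -1.3, 7.5]
gripper_width: 0.295
```

```bash
python3 lean.py 13 0; python3 -c "
from h import *
to([.5966,.0227,.12],106.6)
import cv2
im=cv2.imread('pics/lean13.png')[120:320,200:360]; cv2.imwrite('pics/w13c.png',cv2.resize(im,None,fx=3,fy=3,interpolation=cv2.INTER_CUBIC))"
```

```text
0.0 [230. 155.] [321. 244.] end [[303.0, 294.0], [304.0, 242.0], [246.0, 242.0], [248.0, 294.0]] [ 0.593  0.019 -0.002]
t 8.85 tcp [0.5892 0.0185 0.1132] yaw_y 106.68 F [-1.4 -0.9  5. ] w 0.299 down -1.0
shift [-0.0066  0.0018  0.0084] twist 0.08
```

View pics/w13c.png

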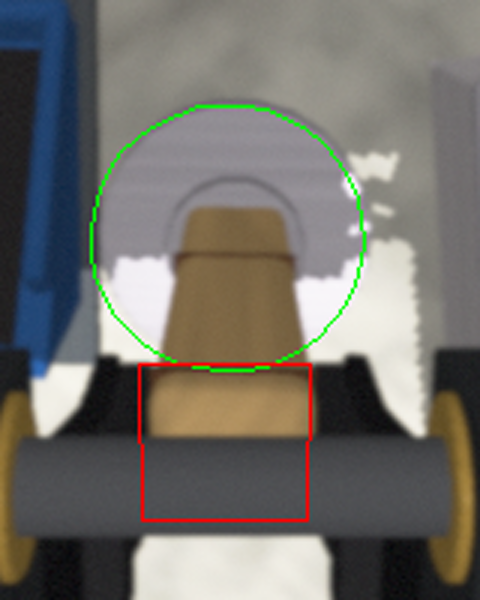

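Run:
```python
from h import *
P={n:dict(np.load(f'{n}0.npz')) for n in('top','side')}
a=tri(P['top'],np.array([150,235])/3+[200,120],P['side'],np.array([413,157])/3+[180,140])
b=tri(P['top'],np.array([175,292])/3+[200,120],P['side'],np.array([350,177])/3+[180,140])
print(a,b)
c=np.array([.611,.1823]); t=np.radians(23.2); Rz=np.array([[np.cos(t),-np.sin(t)],[np.sin(t),np.cos(t)]])
for x in(a,b): print((Rz.T@(x[0][:2]-c)).round(4))
m=(a[0]+b[0])/2; print('mid',m)
print('top-based',[atz(P['top'],np.array(q)/3+[200,120],.071).round(4) for q in((150,235),(175,292))])
s=r.sense();R=np.array(s['ee_rot'])
to([m[0]+.003,m[1]+.001,.25],113.2)
```

```text
(array([0.63840646, 0.19500677, 0.07000142]), np.float64(0.002725881786980506)) (array([0.58522182, 0.17277874, 0.06748612]), np.float64(0.005196785641595413))
[0.0302 0.0009]
[-0.0274  0.0014]
mid [0.61181414 0.18389276 0.06874377]
top-based [array([0.6369, 0.1949, 0.071 ]), array([0.5824, 0.1724, 0.071 ])]
t 8.85 tcp [0.5892 0.0185 0.1132] yaw_y 106.68 F [-1.4 -0.9  5. ] w 0.299 down -1.0
shift [-0.136   0.1508  0.0761] twist -6.52
```

Call:
{"method": "apply_moves", "body": {
  "xyz": [
    [-0.015,0,0],
    [-0.028,0,0],
    [-0.03,0,0],
    [-0.03,0,0],
    [-0.025,0.01,0.006],
    [-0.008,0.028,0.012],
    [0,0.032,0.014],
    [0,0.032,0.014],
    [0,0.026,0.012],
    [0,0.012,0.006],
    [0,0,0]
  ],
  "twist": [0,-2,-3,-1.5,0,0,0,0,0,0,0],
  "claw": [0,0,0,0,0,0,0,0,0,0,0]
}}

```text
time_s: 9.95
tcp_pos: [0.5781, 0.1775, 0.233]
ee_rot: [[-0.013, -0.389, 0.921], [-0.0, 0.921, 0.389], [-1.0, 0.005, -0.013]]
wrist_force: [0.1, 0.6, -5.2]
gripper_width: 0.292
```

```bash
python3 lean.py 14 0; python3 -c "
from h import *
to([.608,.183,.22],113.2)"; python3 shot.py 14 side
```

```text
0.0 [229. 154.] [320. 243.] end [[301.0, 292.0], [302.0, 240.0], [245.0, 240.0], [246.0, 292.0]] [0.576 0.176 0.118]
t 10.0 tcp [0.5777 0.1765 0.2327] yaw_y 112.87 F [-0.9 -1.1 -5.2] w 0.298 down -1.0
shift [ 0.0122 -0.0059  0.0306] twist -0.33
```

View pics/lean14.png

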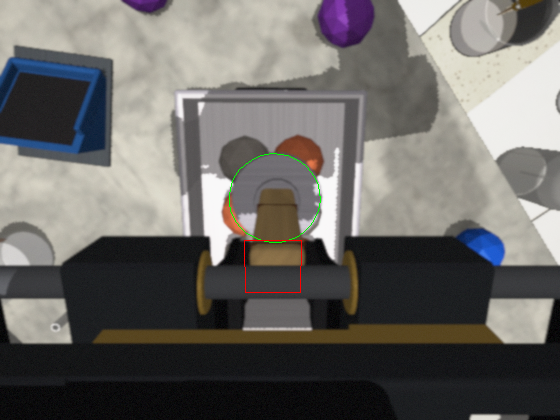

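View pics/side14.png

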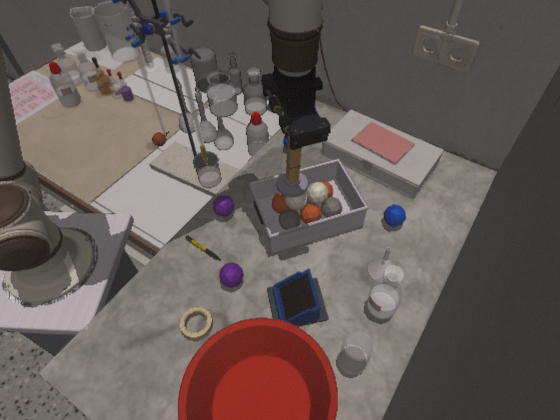

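Call:
{"method": "apply_moves", "body": {
  "xyz": [
    [0,-0.002,0.012],
    [0,-0.002,0.014],
    [0,-0.002,0.01],
    [0,0,0]
  ],
  "twist": [0,0,0,0],
  "claw": [0,0,0,0]
}}

```text
time_s: 10.45
tcp_pos: [0.6164, 0.1801, 0.232]
ee_rot: [[-0.015, -0.383, 0.923], [-0.003, 0.924, 0.383], [-1.0, 0.003, -0.015]]
wrist_force: [-0.6, 0.5, -4.5]
gripper_width: 0.294
```

```bash
python3 lean.py 15 0; python3 -c "
from h import *
to([.613,.184,.22],113.2)"
```

```text
0.0 [230. 153.] [321. 242.] end [[302.0, 292.0], [304.0, 240.0], [246.0, 240.0], [247.0, 292.0]] [0.613 0.179 0.117]
t 10.5 tcp [0.6153 0.1796 0.2319] yaw_y 112.54 F [-0.3  0.4 -4.5] w 0.299 down -1.0
shift [ 0.0119  0.0049 -0.0003] twist -0.66
```

View pics/lean15.png

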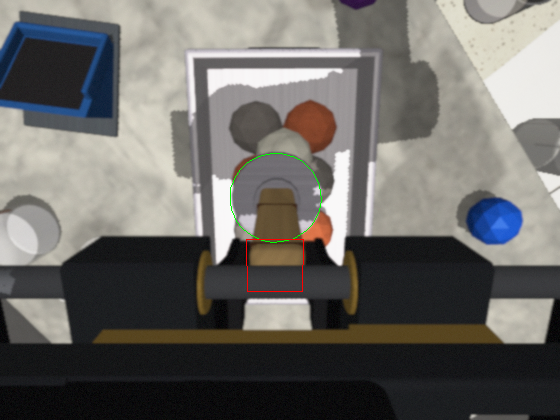

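Call:
{"method": "apply_moves", "body": {
  "xyz": [
    [0.006,0.005,0],
    [0.006,0.001,0],
    [0.006,0,0],
    [0.006,0,0],
    [0.006,0,0]
  ],
  "twist": [0,0,0,0,0],
  "claw": [0,0,0,0,0]
}}

```text
time_s: 11.0
tcp_pos: [0.6165, 0.1854, 0.2092]
ee_rot: [[-0.0, -0.385, 0.923], [-0.001, 0.923, 0.385], [-1.0, -0.001, -0.0]]
wrist_force: [-1.4, 0.9, 13.9]
gripper_width: 0.292
```

```bash
python3 lean.py 16 0; python3 -c "
from h import *
to([.613,.184,.18],113.2)"
```

```text
0.0 [230. 155.] [321. 244.] end [[303.0, 294.0], [304.0, 242.0], [246.0, 242.0], [247.0, 294.0]] [0.616 0.185 0.094]
t 11.05 tcp [0.6164 0.1855 0.2091] yaw_y 112.65 F [-0.4  0.8  7.1] w 0.295 down -1.0
shift [ 0.0291 -0.     -0.0037] twist -0.55
```

View pics/lean16.png

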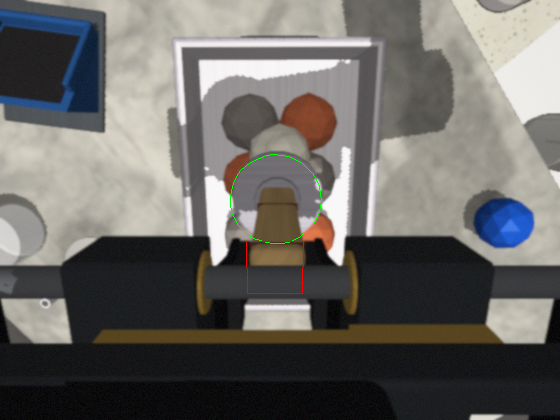

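Call:
{"method": "apply_moves", "body": {
  "xyz": [
    [0.007,0.0,-0.002],
    [0.008,0.0,0],
    [0.008,0,0]
  ],
  "twist": [0,0,0],
  "claw": [0,0,0]
}}

```text
time_s: 11.35
tcp_pos: [0.6246, 0.187, 0.2057]
ee_rot: [[0.036, -0.39, 0.92], [0.007, 0.921, 0.39], [-0.999, -0.008, 0.036]]
wrist_force: [-0.2, 0.6, 9.4]
gripper_width: 0.297
```

Call:
{"method": "apply_moves", "body": {
  "xyz": [
    [0.018,0.0,-0.008],
    [0.018,0.0,-0.004]
  ],
  "twist": [0,0],
  "claw": [0,0]
}}

```text
time_s: 11.55
tcp_pos: [0.6233, 0.1854, 0.1822]
ee_rot: [[0.064, -0.394, 0.917], [0.016, 0.919, 0.393], [-0.998, -0.011, 0.066]]
wrist_force: [-0.7, 0.0, -4.7]
gripper_width: 0.295
```

```bash
python3 lean.py 17 0; python3 -c "
from h import *
to([.613,.184,.18],113.2)"; python3 shot.py 17 side
```

```text
0.0 [231. 151.] [321. 239.] end [[302.0, 286.0], [303.0, 235.0], [247.0, 235.0], [248.0, 286.0]] [0.628 0.186 0.064]
t 11.6 tcp [0.6215 0.1848 0.1784] yaw_y 113.15 F [ 0.5  1.2 -7.9] w 0.294 down -0.998
shift [-0.0021  0.0026 -0.008 ] twist -0.05
```

View pics/lean17.png

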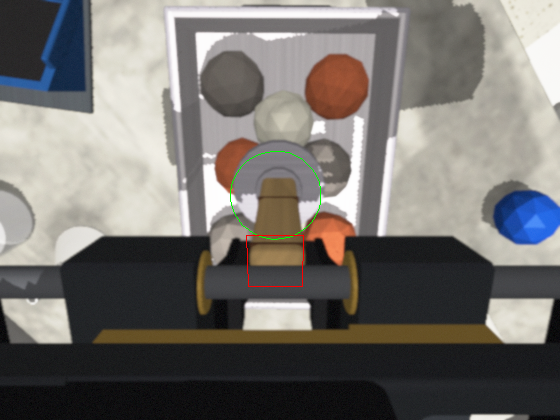

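View pics/side17.png

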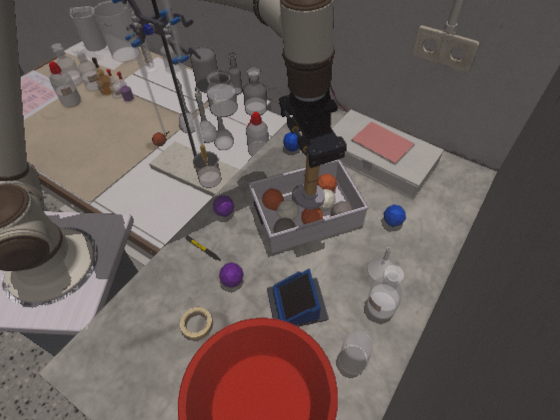

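Call:
{"method": "apply_moves", "body": {
  "xyz": [
    [-0.015,0.0,0],
    [-0.025,0.0,-0.005],
    [-0.025,0,-0.01],
    [-0.015,0,-0.01]
  ],
  "twist": [0,0,0,0],
  "claw": [0,0,0,0]
}}

```text
time_s: 12.05
tcp_pos: [0.5903, 0.1726, 0.2525]
ee_rot: [[0.042, -0.393, 0.918], [0.005, 0.919, 0.393], [-0.999, -0.012, 0.041]]
wrist_force: [0.7, 0.8, -4.8]
gripper_width: 0.294
```

```bash
python3 lean.py 18 0; python3 -c "
from h import *
to([.613,.184,.18],113.2)"; python3 shot.py 18 side top; python3 -c "
import cv2
a=cv2.imread('pics/side18.png')[145:265,235:385]; b=cv2.imread('pics/top18.png')[140:270,190:320]
cv2.imwrite('pics/s18c.png',cv2.resize(a,None,fx=4,fy=4,interpolation=cv2.INTER_CUBIC)); cv2.imwrite('pics/t18c.png',cv2.resize(b,None,fx=4,fy=4,interpolation=cv2.INTER_CUBIC))"
```

```text
0.0 [229. 155.] [321. 245.] end [[302.0, 295.0], [304.0, 242.0], [245.0, 243.0], [246.0, 295.0]] [0.595 0.173 0.14 ]
t 12.1 tcp [0.5897 0.1722 0.2552] yaw_y 113.17 F [-2.5 -1.8 -1.5] w 0.295 down -0.999
shift [0.0762 0.0025 0.0227] twist -0.03
```

View pics/lean18.png

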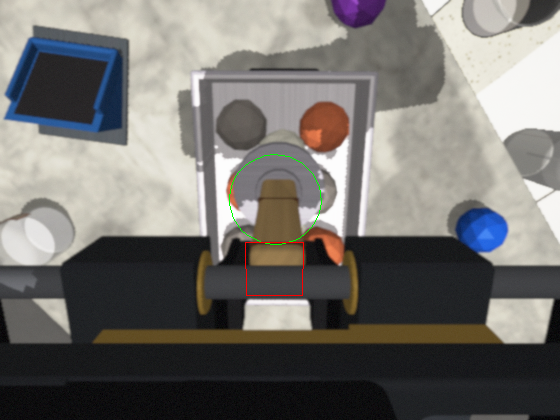

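View pics/s18c.png

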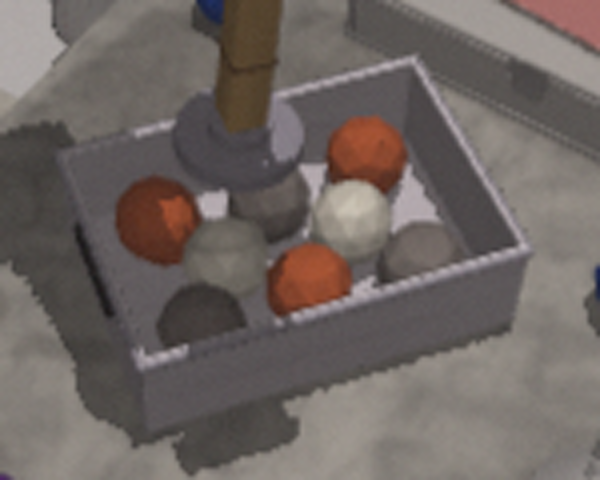

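View pics/t18c.png

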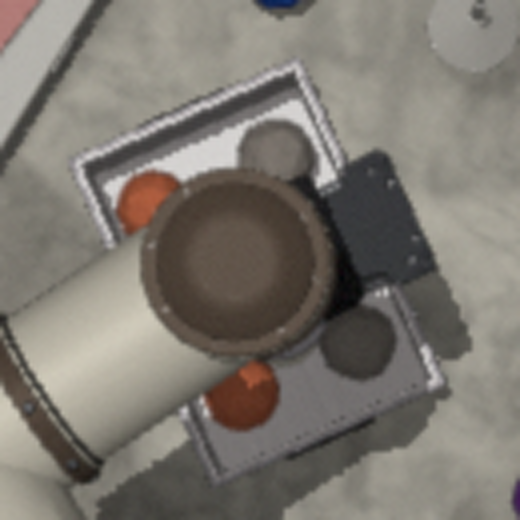

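Run:
```python
from h import *
p=dict(np.load('side18.npz'))
pts=dict(red_l=(160,220),pale_l=(226,257),grey_f=(203,328),red_m=(309,284),grey_c=(268,200),pale_r=(352,220),grey_r=(422,262),red_r=(367,155))
c=np.array([.611,.1823]); t=np.radians(23.2); Rz=np.array([[np.cos(t),-np.sin(t)],[np.sin(t),np.cos(t)]])
N={}
for k,q in pts.items():
    w=atz(p,np.array(q)/4+[235,145],.032); N[k]=Rz.T@(w[:2]-c); print(k,N[k].round(4))
ks=list(N)
for i in range(8):
    for j in range(i): 
        d=np.linalg.norm(N[ks[i]]-N[ks[j]])
        if d<.066: print(ks[i],ks[j],d.round(4))
```

```text
red_l [-0.0685  0.0442]
pale_l [-0.0389  0.0007]
grey_f [-0.0714 -0.0463]
red_m [ 0.0027 -0.0378]
grey_c [0.0034 0.0353]
pale_r [0.0484 0.0004]
grey_r [ 0.0768 -0.0468]
red_r [0.0798 0.0485]
pale_l red_l 0.0527
grey_f pale_l 0.0571
red_m pale_l 0.0567
grey_c pale_l 0.0546
pale_r red_m 0.0596
pale_r grey_c 0.057
grey_r pale_r 0.0551
red_r pale_r 0.0574
```

Call:
{"method": "apply_moves", "body": {
  "xyz": [
    [0,-0.012,-0.005],
    [0,-0.025,-0.01],
    [0,-0.03,-0.011],
    [0,-0.03,-0.011],
    [0,-0.024,-0.008],
    [0,-0.01,0],
    [0,0,0]
  ],
  "twist": [0,0,2,2.6,2,0,0],
  "claw": [0,0,0,0,0,0,0]
}}

```text
time_s: 12.9
tcp_pos: [0.5932, 0.0265, 0.239]
ee_rot: [[0.025, -0.281, 0.959], [0.002, 0.96, 0.281], [-1.0, -0.005, 0.024]]
wrist_force: [0.2, -0.4, -4.2]
gripper_width: 0.296
```

```bash
python3 lean.py 19 0; python3 -c "
from h import *
to([.56,-.08,.25],106.6)"; python3 shot.py 19 side wrist top; python3 -c "
import cv2
a=cv2.imread('pics/side19.png')[145:335,235:385]
cv2.imwrite('pics/s19c.png',cv2.resize(a,None,fx=3,fy=3,interpolation=cv2.INTER_CUBIC))"
```

```text
0.0 [231. 155.] [322. 243.] end [[304.0, 293.0], [305.0, 241.0], [248.0, 241.0], [249.0, 293.0]] [0.596 0.027 0.124]
t 12.95 tcp [0.5928 0.0271 0.2388] yaw_y 106.38 F [ 0.6  0.8 -5.6] w 0.295 down -1.0
shift [-0.0122 -0.0936 -0.0614] twist -0.22
```

View pics/lean19.png

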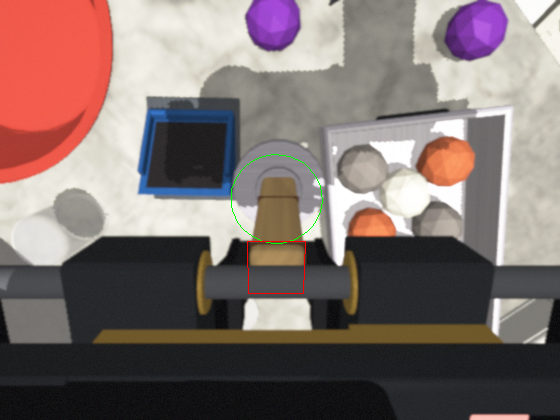

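View pics/s19c.png

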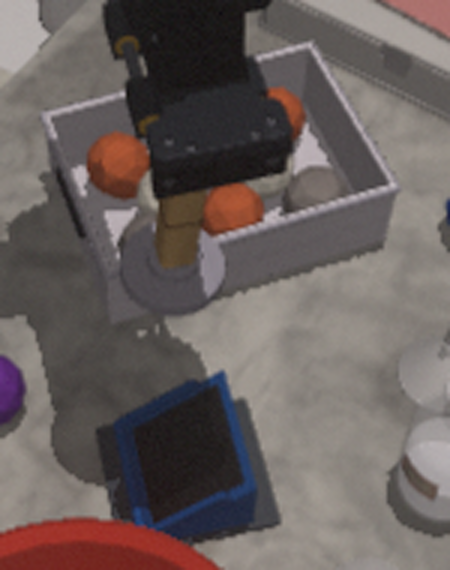

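View pics/top19.png

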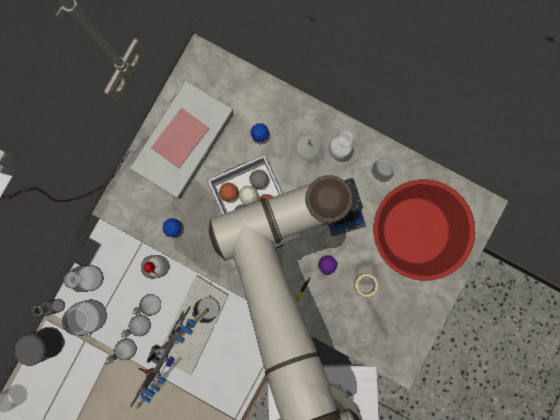

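Run:
```python
from h import *
s18=dict(np.load('side18.npz')); w=dict(np.load('wrist19.npz')); t=dict(np.load('top19.npz'))
im=w['pixels'][90:270,320:520,::-1]; cv2.imwrite('pics/w19t.png',cv2.resize(im,None,fx=3.3,fy=3.3,interpolation=cv2.INTER_CUBIC))
im=t['pixels'][150:230,200:290,::-1]; cv2.imwrite('pics/t19t.png',cv2.resize(im,None,fx=6,fy=6,interpolation=cv2.INTER_CUBIC))
im=w['pixels'][90:215,120:250,::-1]; cv2.imwrite('pics/w19s.png',cv2.resize(im,None,fx=5,fy=4.8,interpolation=cv2.INTER_CUBIC))
S=lambda q:np.array(q)/4+[235,145]
print('pale_l',tri(w,(404,192),s18,S((226,257))))
print('red_l',tri(w,(446,160),s18,S((160,220))),'grey_f',tri(w,(363,168),s18,S((203,328))))
print('pale_r',tri(t,(248.5,195),s18,S((352,220))))
```

```text
pale_l (array([0.57361954, 0.17886336, 0.01664617]), np.float64(0.0017349326398448121))
red_l (array([0.52598447, 0.21742776, 0.00405435]), np.float64(0.004164013229755472)) grey_f (array([0.56129527, 0.12344808, 0.01420524]), np.float64(0.002823666487978693))
pale_r (array([0.6528578 , 0.20113592, 0.03237655]), np.float64(0.004927797708215696))
```

View pics/w19t.png

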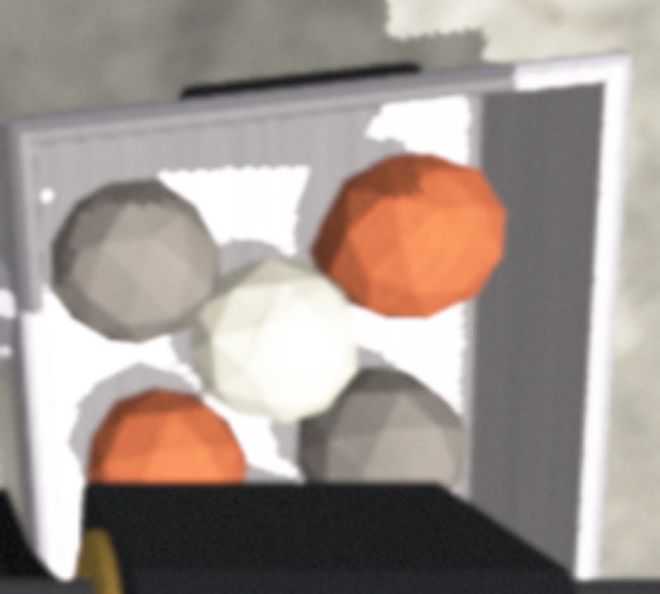

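View pics/t19t.png

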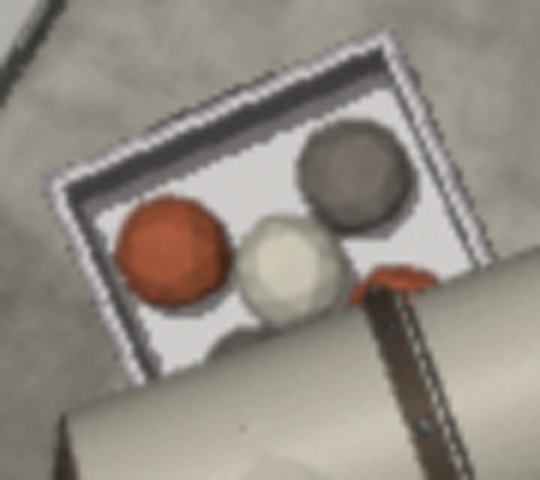

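View pics/w19s.png

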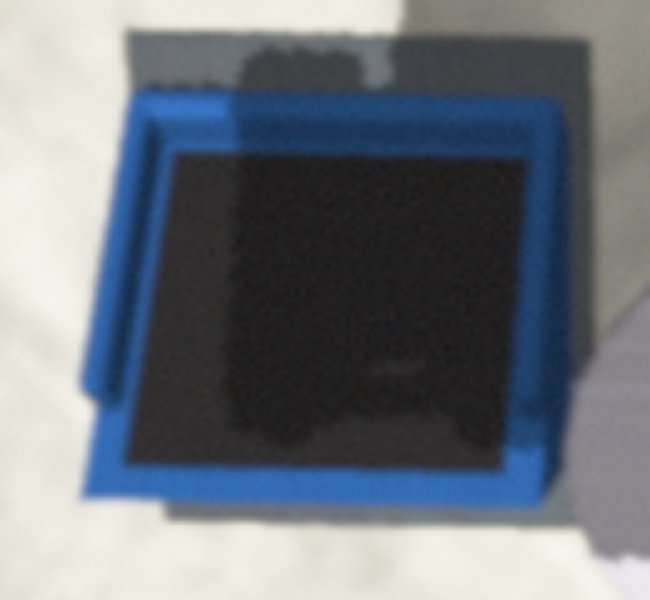

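Run:
```python
from h import *
s=dict(np.load('side19.npz'))
im=s['pixels'][260:335,260:335,::-1]; cv2.imwrite('pics/s19s.png',cv2.resize(im,None,fx=8,fy=8,interpolation=cv2.INTER_CUBIC))
```

View pics/s19s.png

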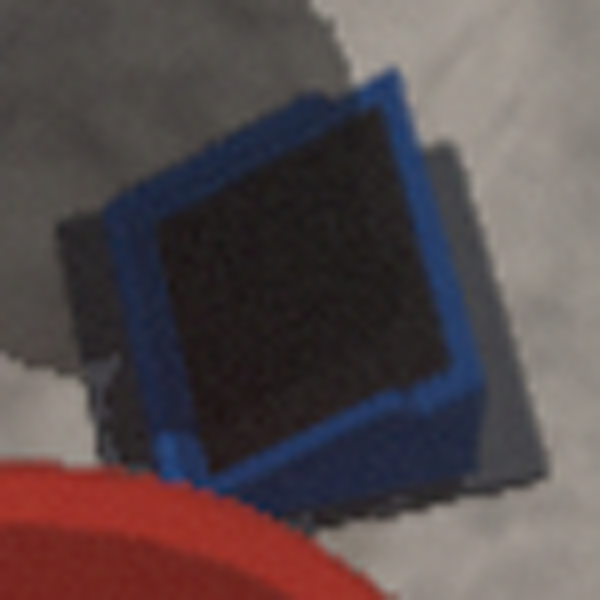

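```bash
cat > seat.py <<'E'
from h import *
from scipy.optimize import least_squares
from fit0 import frame
P={n:dict(np.load(f'{n}.npz')) for n in('top0','side19','wrist19')}
W=np.array([(172,153),(527,157),(500,468),(127,463)])/[5,4.8]+[120,90]-.4   # lipL? 
S=np.array([(160,215),(380,108),(447,372)])/8+[260,260]-.44
T=np.array([(85,187),(340,106),(388,340),(143,408)])/8+[315,180]-.44
def pts(p,loc):
    # seat frame: x up the slope, y level, z normal. frame(yaw) lean dir u ; x_seat=-xlean
    R=frame(p[2],np.radians(35)); X=np.stack([-R[:,0],-R[:,1],R[:,2]],1)
    return np.array([p[0],p[1],.038])+np.atleast_2d(loc)@X.T
def res(p,ww=1):
    a,b,cx=p[3:6]; A,B=p[6:8]
    # y seat = -R[:,1]; 
    pad=lambda sx,sy:[cx+sx*a,sy*b,0]
    o=[]
    q=proj(P['wrist19'],pts(p,[pad(-1,1),pad(-1,-1),pad(1,-1),pad(1,1)])); 
    o.append((q-W).ravel()*ww*.5)
    q=proj(P['side19'],pts(p,[pad(-1,-1),pad(1,-1),pad(1,1)])); o.append((q-S).ravel())
    q=proj(P['top0'],pts(p,[[A,-B,0],[A,B,0],[-.048,B,.012],[-.048,-B,.012]])); o.append((q-T).ravel()*.7)
    return np.concatenate(o)
if __name__=='__main__':
  for ww in(1,.0,.3):
    s=least_squares(res,[.598,-.073,np.radians(196),.036,.036,0,.048,.048],args=(ww,),x_scale=[.01,.01,.05]+[.01]*5,loss='soft_l1')
    print(s.x.round(4),np.degrees(s.x[2]).round(1),s.cost.round(1)); print(res(s.x).round(1))
E
sed -i 's/^print(best.x,np/if __name__=="__main__": print(best.x,np/; s/^R=frame(best/R=frame(best/' fit0.py; python3 seat.py
```

```text
handle pt [ 0.53249618 -0.09390339  0.13629825]
[ 5.9920e-01 -7.3700e-02  3.3996e+00  3.8800e-02 -3.9800e-02 -1.8000e-03
  4.2600e-02 -4.7000e-02] 194.8 1.8
[ 0.   0.1 -0.1  0.8 -0.1  0.2 -0.6 -0.3 -0.6  0.6 -0.5 -0.7 -0.2 -0.7
  0.2 -0.4  0.1  0.3 -0.1 -0.5 -0.3 -0.2]
[ 5.9850e-01 -7.4700e-02  3.3923e+00  3.7900e-02 -4.0100e-02  3.0000e-04
  4.3600e-02 -4.7000e-02] 194.4 0.7
[-0.6  0.7 -0.3  1.6 -0.5  0.5 -1.4 -0.4  0.1  0.2 -0.2 -0.6 -0.1 -0.2
  0.5 -0.5  0.4  0.3  0.1 -0.3 -0.1 -0.1]
[ 5.9870e-01 -7.4400e-02  3.3924e+00  3.8100e-02 -4.0000e-02 -3.0000e-04
  4.3400e-02 -4.7000e-02] 194.4 0.9
[-0.4  0.5 -0.2  1.4 -0.5  0.4 -1.3 -0.4 -0.   0.3 -0.3 -0.6 -0.2 -0.3
  0.4 -0.5  0.3  0.3  0.1 -0.3 -0.2 -0.2]
```

Call:
{"method": "apply_moves", "body": {
  "xyz": [
    [0,-0.01,-0.003],
    [0,-0.02,-0.006],
    [0,-0.023,-0.007],
    [0,-0.023,-0.007],
    [0.008,-0.016,-0.005],
    [0.012,-0.006,-0.001],
    [0.01,0,0]
  ],
  "twist": [0,0,0,1,0.8,0,0],
  "claw": [0,0,0,0,0,0,0]
}}

```text
time_s: 13.8
tcp_pos: [0.5958, -0.0732, 0.2094]
ee_rot: [[0.031, -0.263, 0.964], [0.004, 0.965, 0.263], [-1.0, -0.004, 0.031]]
wrist_force: [-0.4, -0.1, -4.9]
gripper_width: 0.29
```

```bash
python3 lean.py 20 0; python3 -c "
from h import *
to([.5923,-.0757,.19],104.6)"; python3 shot.py 20 side
```

```text
0.0 [232. 153.] [322. 241.] end [[304.0, 290.0], [305.0, 239.0], [248.0, 239.0], [250.0, 290.0]] [ 0.598 -0.072  0.092]
t 13.85 tcp [ 0.5946 -0.0726  0.2071] yaw_y 105.24 F [-0.3 -0.4 -6.8] w 0.296 down -1.0
shift [ 0.017  -0.0023 -0.0036] twist 0.64
```

View pics/lean20.png

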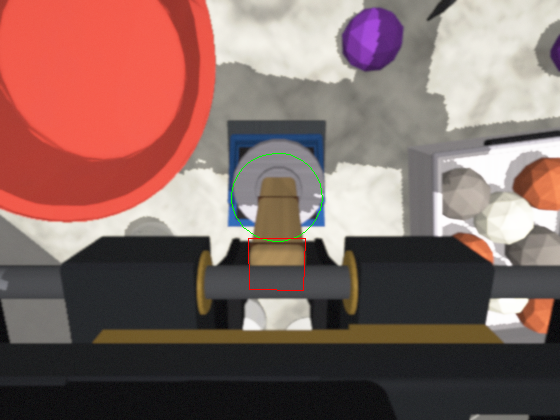

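View pics/side20.png

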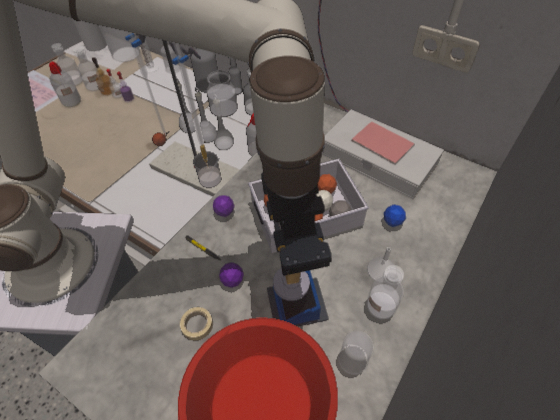

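Call:
{"method": "apply_moves", "body": {
  "xyz": [
    [0.012,-0.0025,0.004],
    [0.011,0,0.001],
    [0.008,0,0]
  ],
  "twist": [0.6,0,0],
  "claw": [0,0,0]
}}

```text
time_s: 14.2
tcp_pos: [0.6028, -0.0714, 0.1761]
ee_rot: [[0.03, -0.256, 0.966], [0.004, 0.967, 0.256], [-1.0, -0.004, 0.03]]
wrist_force: [-8.7, -0.2, 23.5]
gripper_width: 0.295
```

```bash
python3 lean.py 21 0; python3 -c "
from h import *
to([.5923,-.0757,.172],104.6)"; python3 shot.py 21 side;python3 -c "
import cv2
a=cv2.imread('pics/side21.png')[215:335,220:360]
cv2.imwrite('pics/s21c.png',cv2.resize(a,None,fx=4,fy=4,interpolation=cv2.INTER_CUBIC))"
```

```text
0.0 [230. 155.] [321. 244.] end [[302.0, 294.0], [303.0, 242.0], [246.0, 242.0], [247.0, 294.0]] [ 0.606 -0.071  0.061]
t 14.25 tcp [ 0.6027 -0.0717  0.1762] yaw_y 104.85 F [ 0.7 -0.2 -3.9] w 0.301 down -1.0
shift [ 0.0039 -0.0012 -0.0112] twist 0.25
```

View pics/s21c.png

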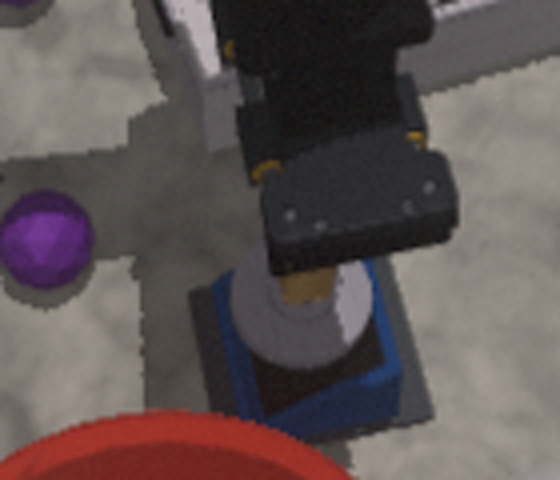

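View pics/lean21.png

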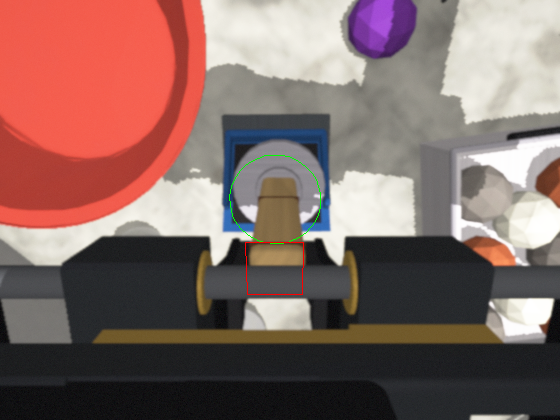

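Call:
{"method": "apply_moves", "body": {
  "xyz": [
    [0.005,-0.001,-0.012],
    [0.007,0,-0.013],
    [0.007,0,-0.012]
  ],
  "twist": [0.2,0,0],
  "claw": [0,0,0]
}}

```text
time_s: 14.6
tcp_pos: [0.5702, -0.0808, 0.1569]
ee_rot: [[0.036, -0.254, 0.966], [0.004, 0.967, 0.254], [-0.999, -0.005, 0.036]]
wrist_force: [-0.5, -0.7, -5.5]
gripper_width: 0.294
```

```bash
python3 lean.py 22 0 15; python3 -c "
from h import *
to([.5335,-.0911,.1297],104.6)"; python3 shot.py 22 side;python3 -c "
import cv2
a=cv2.imread('pics/side22.png')[215:335,220:360]
cv2.imwrite('pics/s22c.png',cv2.resize(a,None,fx=4,fy=4,interpolation=cv2.INTER_CUBIC))"
```

```text
0.0 [231. 150.] [322. 239.] end [[304.0, 286.0], [305.0, 234.0], [248.0, 234.0], [249.0, 286.0]] [ 0.57 -0.08  0.04]
15.0 [232. 184.] [322. 273.] end [[304.0, 273.0], [304.0, 216.0], [248.0, 216.0], [248.0, 272.0]] [ 0.6   -0.073  0.045]
t 14.65 tcp [ 0.5669 -0.0811  0.1552] yaw_y 104.67 F [-4.7 -0.  -6.4] w 0.296 down -1.0
shift [ 0.0245 -0.0012 -0.0356] twist 0.07
```

View pics/s22c.png

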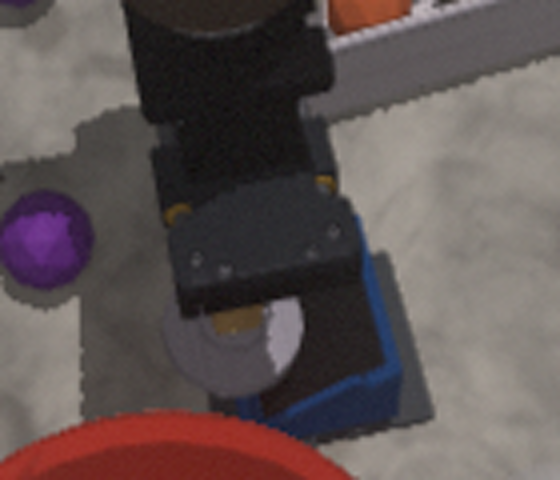

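View pics/lean22.png

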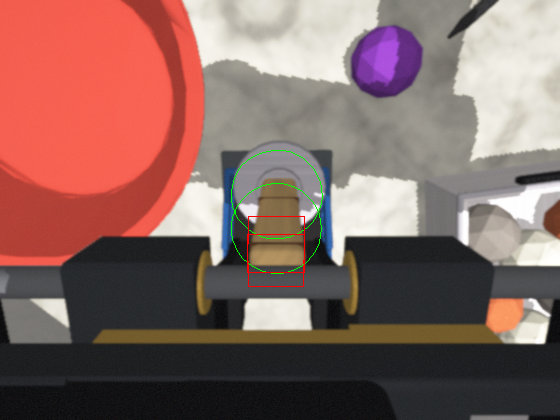

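Run:
```python
from h import *
P={n:dict(np.load(f'{n}0.npz')) for n in('top','side')}
mb=np.load('m_top_bottle.npy'); ms=np.load('m_side_bottle.npy')
for n,m in(('top',mb),('side',ms)):
    r_,c=np.where(m); print(n,c.min(),c.max(),r_.min(),r_.max())
mf=np.load('m_top_funnel.npy'); r_,c=np.where(mf); print(c.min(),c.max(),r_.min(),r_.max())
# top view crop: bottle base disc about (422,88)/3 ; funnel (325,80)/3
for k,q,z in(('bottle base',(425,92),.04),('funnel',(325,82),.03)): print(k,atz(P['top'],np.array(q)/3+[200,120],z).round(3))
# bottle base in side crop centre (608,495)/3
print(atz(P['side'],np.array((605,500))/3+[180,140],.03).round(3))
to([.681,-.053,.23],104.6)
```

```text
top 328 354 131 159
side 367 403 265 318
297 319 135 157
bottle base [ 0.772 -0.073  0.04 ]
funnel [0.787 0.023 0.03 ]
[ 0.783 -0.087  0.03 ]
t 14.7 tcp [ 0.5675 -0.0811  0.1557] yaw_y 104.69 F [-0.4 -1.  -5.5] w 0.3 down -1.0
shift [-0.0707 -0.0019  0.1191] twist 0.09
```

Call:
{"method": "apply_moves", "body": {
  "xyz": [
    [-0.02,0,0],
    [-0.03,0,0.005],
    [-0.015,0,0.02],
    [0,0,0.03],
    [0,-0.001,0.03],
    [0,-0.001,0.025],
    [0,0,0.012],
    [0.01,0,0]
  ],
  "twist": [0,0,0,0,0,0,0,0],
  "claw": [0,0,0,0,0,0,0,0]
}}

```text
time_s: 15.5
tcp_pos: [0.6947, -0.0493, 0.2206]
ee_rot: [[0.043, -0.255, 0.966], [0.005, 0.967, 0.255], [-0.999, -0.006, 0.043]]
wrist_force: [0.8, 0.5, -3.9]
gripper_width: 0.297
```

```bash
python3 lean.py 23 0; python3 -c "
from h import *
to([.689,-.051,.158],104.6)"; python3 shot.py 23 side
```

```text
0.0 [232. 151.] [322. 239.] end [[304.0, 286.0], [305.0, 234.0], [248.0, 234.0], [249.0, 286.0]] [ 0.696 -0.049  0.102]
t 15.55 tcp [ 0.692  -0.0492  0.2168] yaw_y 104.76 F [-0.5  1.  -7.1] w 0.299 down -0.999
shift [ 0.0587 -0.0008 -0.0055] twist 0.16
```

View pics/side23.png

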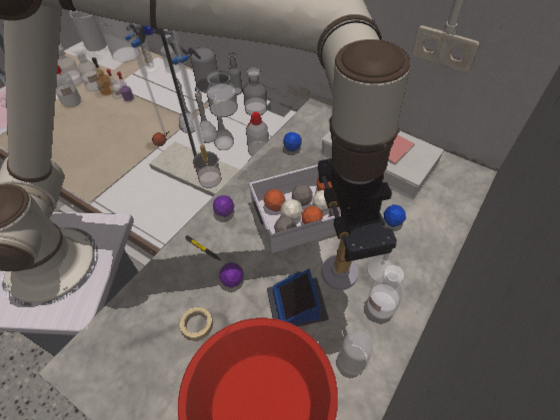

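View pics/lean23.png

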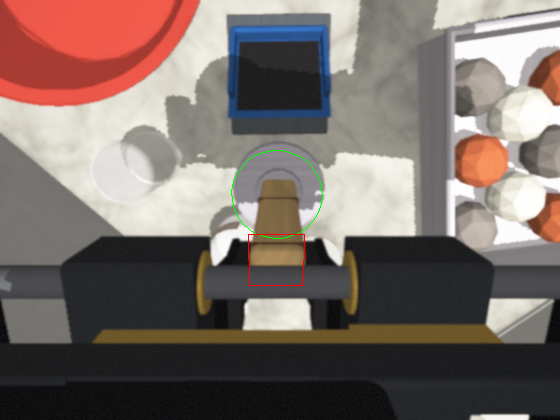

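Call:
{"method": "apply_moves", "body": {
  "xyz": [
    [0.02,-0.001,-0.002],
    [0.02,0,-0.002],
    [0.012,0,-0.003]
  ],
  "twist": [0.2,0,0],
  "claw": [0,0,0]
}}

```text
time_s: 15.9
tcp_pos: [0.6838, -0.0527, 0.1647]
ee_rot: [[0.033, -0.251, 0.967], [0.005, 0.968, 0.251], [-0.999, -0.004, 0.033]]
wrist_force: [0.1, -0.4, -4.1]
gripper_width: 0.294
```

```bash
python3 lean.py 24 0; python3 -c "
from h import *
to([.598,-.074,.13],104.6)"; python3 shot.py 24 side; python3 -c "
import cv2
a=cv2.imread('pics/side24.png')[215:335,260:420]
cv2.imwrite('pics/s24c.png',cv2.resize(a,None,fx=4,fy=4,interpolation=cv2.INTER_CUBIC))"
```

```text
0.0 [231. 152.] [322. 240.] end [[303.0, 288.0], [304.0, 236.0], [247.0, 236.0], [249.0, 288.0]] [ 0.685 -0.052  0.047]
t 15.95 tcp [ 0.6816 -0.0528  0.1623] yaw_y 104.5 F [-1.7  0.9 -8.2] w 0.295 down -1.0
shift [ 0.0298  0.0005 -0.0871] twist -0.1
```

View pics/s24c.png

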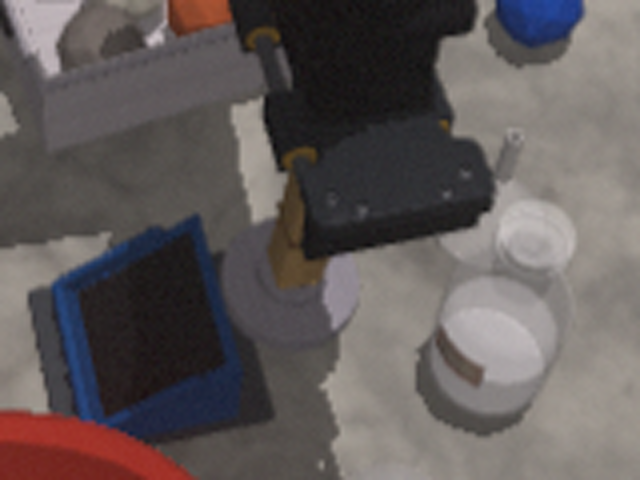

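View pics/lean24.png

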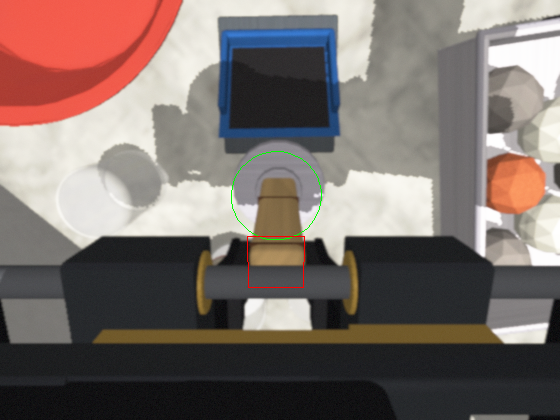

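Call:
{"method": "apply_moves", "body": {
  "xyz": [
    [0.0,0,-0.012],
    [0.001,0,-0.015],
    [0.003,0,-0.016],
    [0.005,0,-0.016]
  ],
  "twist": [0,0,0,0],
  "claw": [0,0,0,0]
}}

```text
time_s: 16.4
tcp_pos: [0.6353, -0.0669, 0.1614]
ee_rot: [[0.059, -0.254, 0.965], [0.005, 0.967, 0.254], [-0.998, -0.01, 0.058]]
wrist_force: [3.3, 1.1, -2.6]
gripper_width: 0.291
```

```bash
python3 lean.py 25 0 15 30; python3 -c "
from h import *
to([.598,-.074,.13],104.6)"; python3 shot.py 25 side; python3 -c "
import cv2
a=cv2.imread('pics/side25.png')[215:335,260:420]
cv2.imwrite('pics/s25c.png',cv2.resize(a,None,fx=4,fy=4,interpolation=cv2.INTER_CUBIC))"
```

```text
0.0 [231. 151.] [322. 240.] end [[303.0, 288.0], [304.0, 236.0], [247.0, 236.0], [248.0, 288.0]] [ 0.639 -0.067  0.046]
15.0 [231. 185.] [321. 275.] end [[304.0, 274.0], [304.0, 218.0], [247.0, 218.0], [247.0, 274.0]] [ 0.669 -0.059  0.052]
30.0 [230. 219.] [322. 310.] end [[304.0, 257.0], [303.0, 202.0], [248.0, 202.0], [247.0, 257.0]] [ 0.696 -0.052  0.065]
t 16.45 tcp [ 0.6325 -0.0675  0.1607] yaw_y 104.64 F [ 0.  -0.1 -5.8] w 0.294 down -0.998
shift [ 0.0287  0.0026 -0.0366] twist 0.04
```

View pics/s25c.png

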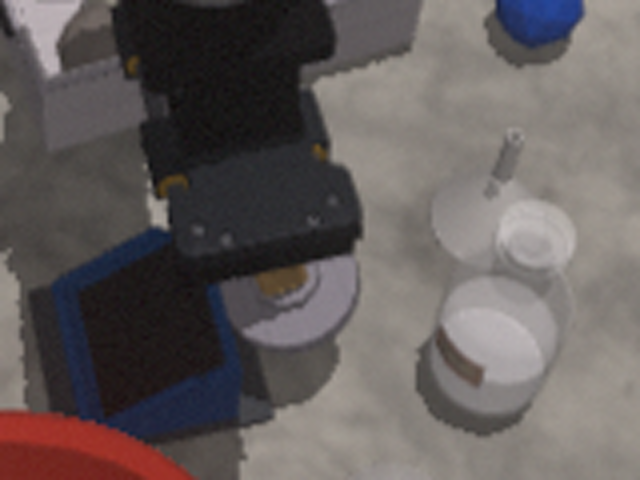

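View pics/lean25.png

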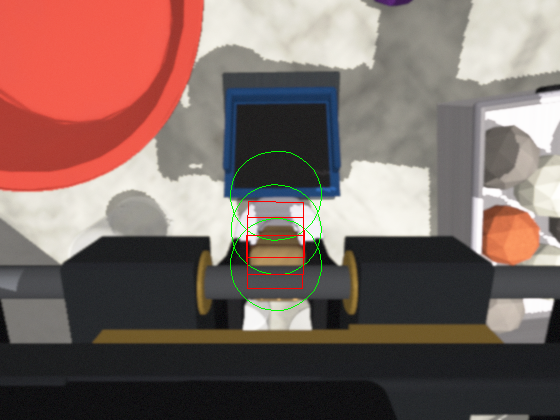

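Call:
{"method": "apply_moves", "body": {
  "xyz": [
    [0.008,0,-0.015],
    [0.009,0.001,-0.015],
    [0.01,0,-0.014],
    [0.008,0,-0.008]
  ],
  "twist": [0,0,0,0],
  "claw": [0,0,0,0]
}}

```text
time_s: 16.9
tcp_pos: [0.5987, -0.0781, 0.1328]
ee_rot: [[0.089, -0.257, 0.962], [0.005, 0.966, 0.257], [-0.996, -0.018, 0.087]]
wrist_force: [3.1, 0.9, -2.6]
gripper_width: 0.298
```

```bash
python3 lean.py 26 30 40; python3 -c "
from h import *
to([.598,-.074,.13],104.6)"; python3 shot.py 26 side; python3 -c "
import cv2
a=cv2.imread('pics/side26.png')[215:335,260:420]
cv2.imwrite('pics/s26c.png',cv2.resize(a,None,fx=4,fy=4,interpolation=cv2.INTER_CUBIC))"
```

```text
30.0 [231. 220.] [322. 311.] end [[304.0, 259.0], [303.0, 204.0], [248.0, 204.0], [247.0, 259.0]] [ 0.663 -0.062  0.038]
40.0 [230. 242.] [323. 335.] end [[304.0, 246.0], [302.0, 196.0], [249.0, 196.0], [247.0, 246.0]] [ 0.679 -0.058  0.051]
t 16.95 tcp [ 0.5972 -0.0782  0.1313] yaw_y 104.85 F [ 3.9  1.4 -8.4] w 0.292 down -0.996
shift [0.0013 0.0039 0.0018] twist 0.25
```

View pics/s26c.png

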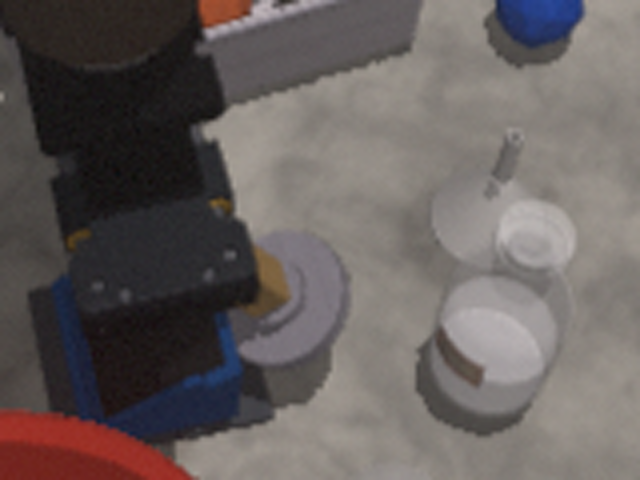

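View pics/lean26.png

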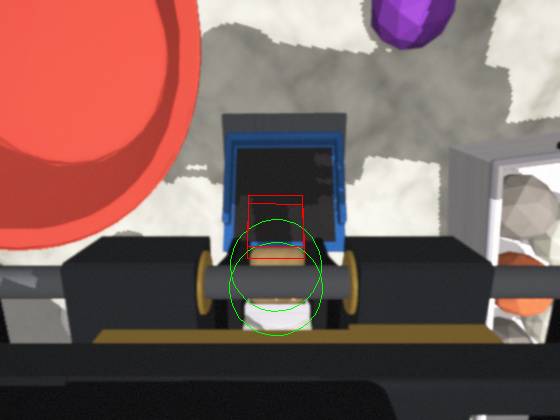

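Call:
{"method": "apply_moves", "body": {
  "xyz": [
    [-0.015,0,0.001],
    [-0.025,0,0.001],
    [-0.02,0,0],
    [-0.01,0,0]
  ],
  "twist": [0,0,0,0],
  "claw": [0,0,0,0]
}}

```text
time_s: 17.4
tcp_pos: [0.5926, -0.0776, 0.1994]
ee_rot: [[0.073, -0.256, 0.964], [0.004, 0.966, 0.257], [-0.997, -0.015, 0.071]]
wrist_force: [-0.4, 0.1, -4.6]
gripper_width: 0.295
```

```bash
python3 lean.py 27 20 30; python3 -c "
from h import *
to([.5335,-.0911,.1297],104.6)"; python3 shot.py 27 side; python3 -c "
import cv2
a=cv2.imread('pics/side27.png')[195:335,240:420]
cv2.imwrite('pics/s27c.png',cv2.resize(a,None,fx=4,fy=4,interpolation=cv2.INTER_CUBIC))"
```

```text
20.0 [230. 201.] [321. 292.] end [[303.0, 277.0], [303.0, 220.0], [246.0, 220.0], [246.0, 277.0]] [ 0.641 -0.067  0.096]
30.0 [229. 224.] [321. 316.] end [[303.0, 265.0], [302.0, 210.0], [247.0, 210.0], [246.0, 266.0]] [ 0.658 -0.062  0.106]
t 17.45 tcp [ 0.5932 -0.0777  0.2007] yaw_y 104.86 F [-0.7  0.4 -3.1] w 0.297 down -0.997
shift [ 0.0662  0.0035 -0.0662] twist 0.26
```

View pics/s27c.png

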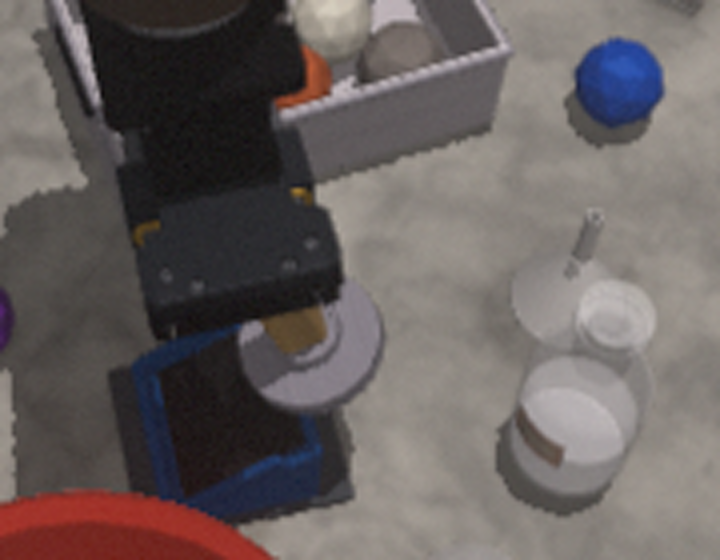

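View pics/lean27.png

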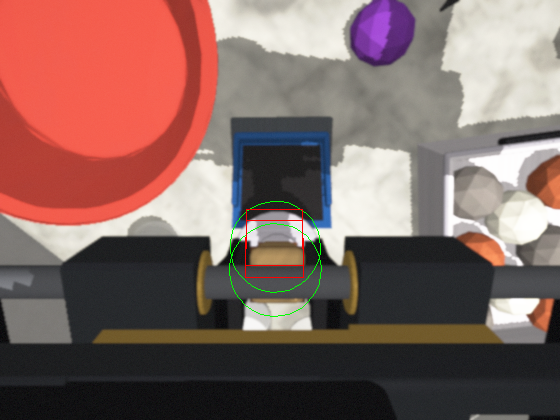

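Run:
```python
from h import *
p=dict(np.load('side27.npz')); s=r.sense(); R=np.array(s['ee_rot'])
u=np.array([np.cos(np.radians(194.6)),np.sin(np.radians(194.6)),0]); g=np.array(s['tcp_pos'])-.005*R[:,0]
for th in (10,15,20,25,30,35):
  for dz in(0,.012):
    t=np.radians(th); a=np.sin(t)*u+np.cos(t)*np.array([0,0,1]); f=g+dz*R[:,2]-.106*a-.0*u
    n=np.linspace(0,6.283,40); y=np.array([-u[1],u[0],0]); b=np.cross(y,a)
    ring=f+.002*a+.038*(np.cos(n)[:,None]*y+np.sin(n)[:,None]*b); q=proj(p,ring)
    q=(q-[240,195])*4
    print(th,dz,'crop4 ext',q.min(0).round(),q.max(0).round())
print('time',s['time_s'])
```

```text
10 0 crop4 ext [177. 281.] [323. 417.]
10 0.012 crop4 ext [200. 276.] [346. 411.]
15 0 crop4 ext [195. 275.] [339. 413.]
15 0.012 crop4 ext [218. 270.] [362. 407.]
20 0 crop4 ext [214. 269.] [355. 408.]
20 0.012 crop4 ext [236. 264.] [378. 402.]
25 0 crop4 ext [232. 261.] [369. 402.]
25 0.012 crop4 ext [254. 256.] [392. 397.]
30 0 crop4 ext [250. 254.] [383. 396.]
30 0.012 crop4 ext [272. 249.] [406. 391.]
35 0 crop4 ext [267. 245.] [396. 390.]
35 0.012 crop4 ext [290. 240.] [419. 384.]
time 17.5
```

Call:
{"method": "apply_moves", "body": {
  "xyz": [
    [0.0,0.002,-0.02],
    [0.0,0.001,-0.02],
    [0.012,0,-0.014],
    [0.013,0,-0.003]
  ],
  "twist": [0.25,0,0,0],
  "claw": [0,0,0,0]
}}

```text
time_s: 17.9
tcp_pos: [0.5333, -0.0896, 0.1649]
ee_rot: [[0.063, -0.251, 0.966], [0.005, 0.968, 0.251], [-0.998, -0.011, 0.062]]
wrist_force: [0.3, 0.1, -4.9]
gripper_width: 0.294
```

```bash
python3 lean.py 28 20; python3 -c "
from h import *
to([.5422,-.0888,.151],104.6)"; python3 shot.py 28 side; python3 -c "
import cv2
a=cv2.imread('pics/side28.png')[195:335,220:400]
cv2.imwrite('pics/s28c.png',cv2.resize(a,None,fx=4,fy=4,interpolation=cv2.INTER_CUBIC))"
```

```text
20.0 [232. 197.] [321. 286.] end [[304.0, 269.0], [304.0, 214.0], [248.0, 213.0], [248.0, 269.0]] [ 0.578 -0.079  0.057]
t 17.95 tcp [ 0.5317 -0.0895  0.1621] yaw_y 104.48 F [-2.3  0.7 -6.7] w 0.296 down -0.998
shift [ 0.0117 -0.0019  0.0097] twist -0.12
```

View pics/s28c.png

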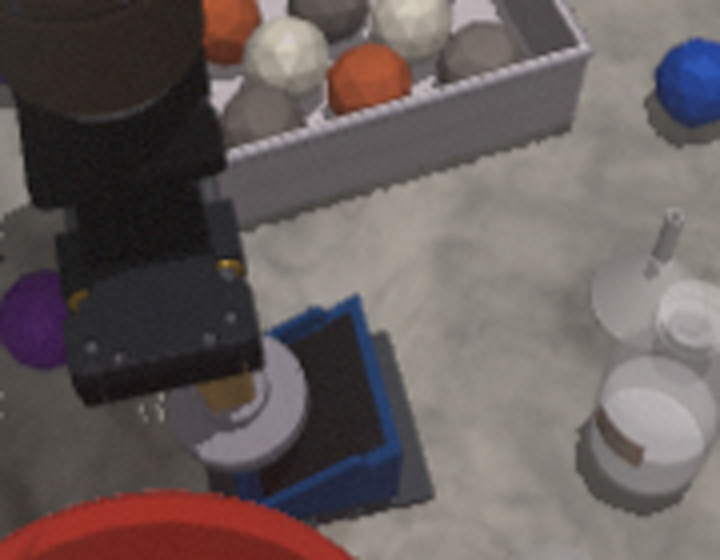

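View pics/lean28.png

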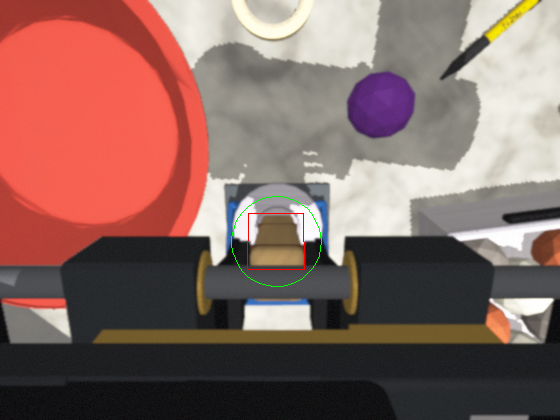

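```bash
cat > sfit.py <<'E'
import sys
from h import *
def ext(tag,c0,r0):
    p=dict(np.load(f'side{tag}.npz')); s=r.sense(); R=np.array(s['ee_rot'])
    u=np.array([np.cos(np.radians(194.6)),np.sin(np.radians(194.6)),0]); g=np.array(s['tcp_pos'])-.005*R[:,0]
    for th in (-5,0,5,10,15,20,25,30,35):
      for dz in(0,.012):
        t=np.radians(th); a=np.sin(t)*u+np.cos(t)*np.array([0,0,1]); f=g+dz*R[:,2]-.118*a
        n=np.linspace(0,6.283,40); y=np.array([-u[1],u[0],0]); b=np.cross(y,a)
        ring=np.vstack([f+k*a+.038*(np.cos(n)[:,None]*y+np.sin(n)[:,None]*b) for k in(0,.014)]); q=proj(p,ring)
        q=(q-[c0,r0])*4; d=f-np.array([.599,-.074,.038]); 
        print(th,dz,'crop4 ext',q.min(0).round(),q.max(0).round(),'foot u,z',(d@u).round(4),f[2].round(4))
ext(sys.argv[1],int(sys.argv[2]),int(sys.argv[3]))
E
python3 sfit.py 28 220 195
```

```text
-5 0 crop4 ext [ 91. 341.] [235. 484.] foot u,z 0.0787 0.0507
-5 0.012 crop4 ext [114. 336.] [258. 479.] foot u,z 0.0667 0.0514
0 0 crop4 ext [109. 338.] [253. 481.] foot u,z 0.0684 0.0502
0 0.012 crop4 ext [131. 333.] [275. 476.] foot u,z 0.0564 0.0509
5 0 crop4 ext [126. 334.] [271. 477.] foot u,z 0.0581 0.0507
5 0.012 crop4 ext [149. 329.] [293. 472.] foot u,z 0.0461 0.0514
10 0 crop4 ext [144. 329.] [289. 473.] foot u,z 0.0479 0.052
10 0.012 crop4 ext [166. 324.] [311. 468.] foot u,z 0.0359 0.0527
15 0 crop4 ext [162. 323.] [307. 468.] foot u,z 0.0379 0.0542
15 0.012 crop4 ext [184. 319.] [329. 463.] foot u,z 0.0259 0.0549
20 0 crop4 ext [180. 317.] [323. 463.] foot u,z 0.0281 0.0573
20 0.012 crop4 ext [202. 312.] [345. 458.] foot u,z 0.0161 0.058
25 0 crop4 ext [198. 310.] [339. 457.] foot u,z 0.0185 0.0613
25 0.012 crop4 ext [220. 305.] [361. 452.] foot u,z 0.0066 0.062
30 0 crop4 ext [215. 303.] [353. 450.] foot u,z 0.0094 0.066
30 0.012 crop4 ext [237. 298.] [376. 445.] foot u,z -0.0026 0.0667
35 0 crop4 ext [232. 295.] [367. 443.] foot u,z 0.0007 0.0716
35 0.012 crop4 ext [254. 290.] [389. 438.] foot u,z -0.0113 0.0722
```

Call:
{"method": "apply_moves", "body": {
  "xyz": [
    [-0.02,-0.002,0.005],
    [-0.02,0,0.014],
    [0.0,0,0.016],
    [0.005,0,0.012],
    [0.01,0,0.002]
  ],
  "twist": [0,0,0,0,0],
  "claw": [0,0,0,0,0]
}}

```text
time_s: 18.5
tcp_pos: [0.5808, -0.0795, 0.191]
ee_rot: [[0.055, -0.25, 0.967], [0.003, 0.968, 0.251], [-0.999, -0.011, 0.054]]
wrist_force: [0.5, 1.1, -3.5]
gripper_width: 0.292
```

```bash
python3 lean.py 29 10; python3 -c "
from h import *
to([.599-.968*.023,-.074-.252*.023,.168],104.6)"; python3 shot.py 29 side; python3 -c "
import cv2
a=cv2.imread('pics/side29.png')[195:335,220:400]
cv2.imwrite('pics/s29c.png',cv2.resize(a,None,fx=4,fy=4,interpolation=cv2.INTER_CUBIC))"; python3 sfit.py 29 220 195 | sed -n 3,14p
```

```text
10.0 [232. 173.] [322. 262.] end [[304.0, 278.0], [304.0, 223.0], [248.0, 223.0], [249.0, 278.0]] [ 0.604 -0.074  0.076]
t 18.55 tcp [ 0.5784 -0.0794  0.1878] yaw_y 104.47 F [ 0.  -0.8 -6.2] w 0.292 down -0.999
shift [ 0.0197  0.0002 -0.0026] twist -0.13
0 0 crop4 ext [191. 303.] [337. 447.] foot u,z 0.0234 0.0745
0 0.012 crop4 ext [214. 299.] [360. 443.] foot u,z 0.0114 0.0751
5 0 crop4 ext [209. 299.] [356. 444.] foot u,z 0.0131 0.075
5 0.012 crop4 ext [231. 294.] [378. 439.] foot u,z 0.0011 0.0755
10 0 crop4 ext [227. 294.] [374. 440.] foot u,z 0.0029 0.0763
10 0.012 crop4 ext [249. 289.] [396. 435.] foot u,z -0.0091 0.0769
15 0 crop4 ext [245. 288.] [392. 435.] foot u,z -0.0072 0.0786
15 0.012 crop4 ext [267. 284.] [414. 430.] foot u,z -0.0192 0.0791
20 0 crop4 ext [263. 282.] [409. 429.] foot u,z -0.017 0.0817
20 0.012 crop4 ext [285. 277.] [432. 424.] foot u,z -0.029 0.0822
25 0 crop4 ext [280. 275.] [425. 423.] foot u,z -0.0265 0.0856
25 0.012 crop4 ext [303. 270.] [448. 418.] foot u,z -0.0385 0.0861
```

View pics/s29c.png

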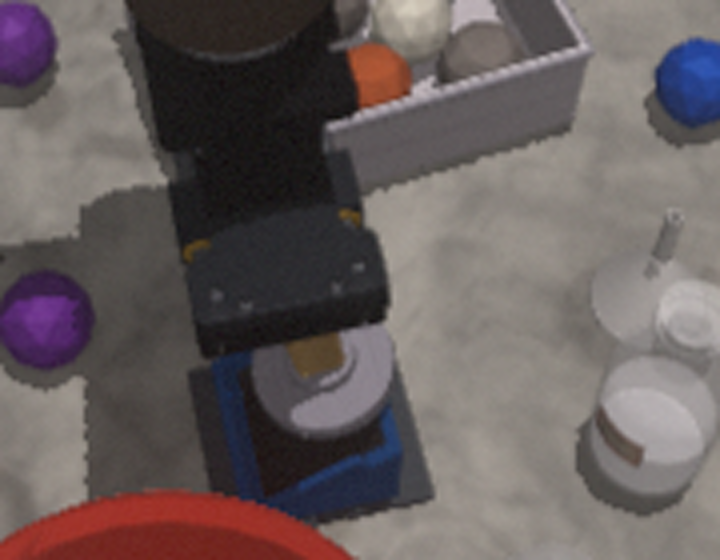

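View pics/lean29.png

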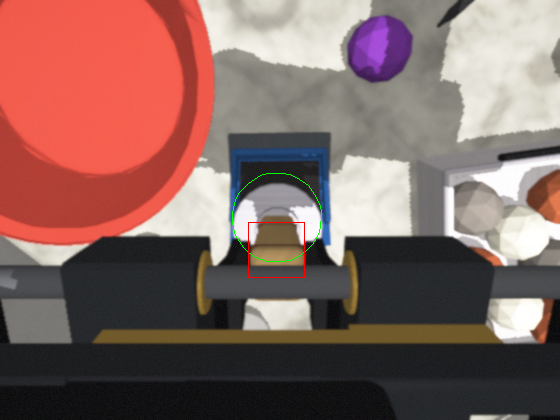

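Call:
{"method": "apply_moves", "body": {
  "xyz": [
    [0.013,0,-0.002],
    [0.01,0,-0.002],
    [0.009,0,-0.009],
    [0.01,0,-0.01],
    [0.011,0,-0.01]
  ],
  "twist": [0,0,0,0,0],
  "claw": [0,0,0,0,0]
}}

```text
time_s: 19.1
tcp_pos: [0.5432, -0.0939, 0.1459]
ee_rot: [[0.044, -0.255, 0.966], [-0.009, 0.967, 0.256], [-0.999, -0.021, 0.041]]
wrist_force: [-4.6, 1.6, 5.3]
gripper_width: 0.298
```

```bash
python3 lean.py 30 20; python3 -c "
from h import *
to([.599-.968*.078,-.074-.252*.078,.13],104.6)"; python3 shot.py 30 side; python3 -c "
import cv2
a=cv2.imread('pics/side30.png')[195:335,220:400]
cv2.imwrite('pics/s30c.png',cv2.resize(a,None,fx=4,fy=4,interpolation=cv2.INTER_CUBIC))"; python3 sfit.py 30 220 195 | sed -n 5,18p
```

```text
20.0 [232. 196.] [322. 286.] end [[304.0, 268.0], [304.0, 212.0], [248.0, 212.0], [248.0, 268.0]] [ 0.585 -0.085  0.038]
t 19.15 tcp [ 0.5405 -0.0941  0.1437] yaw_y 104.74 F [-6.7  0.7  2.3] w 0.292 down -0.999
shift [ 0.013   0.005  -0.0169] twist 0.14
5 0 crop4 ext [144. 358.] [287. 501.] foot u,z 0.051 0.0315
5 0.012 crop4 ext [166. 354.] [309. 496.] foot u,z 0.039 0.032
10 0 crop4 ext [162. 353.] [305. 497.] foot u,z 0.0408 0.0329
10 0.012 crop4 ext [184. 349.] [326. 492.] foot u,z 0.0288 0.0333
15 0 crop4 ext [179. 348.] [322. 492.] foot u,z 0.0308 0.0351
15 0.012 crop4 ext [201. 344.] [344. 487.] foot u,z 0.0188 0.0355
20 0 crop4 ext [197. 342.] [338. 487.] foot u,z 0.021 0.0382
20 0.012 crop4 ext [219. 337.] [360. 482.] foot u,z 0.009 0.0386
25 0 crop4 ext [214. 335.] [354. 481.] foot u,z 0.0115 0.0421
25 0.012 crop4 ext [236. 331.] [375. 476.] foot u,z -0.0005 0.0426
30 0 crop4 ext [232. 328.] [368. 474.] foot u,z 0.0023 0.0469
30 0.012 crop4 ext [253. 323.] [390. 469.] foot u,z -0.0097 0.0473
35 0 crop4 ext [248. 320.] [382. 467.] foot u,z -0.0064 0.0524
35 0.012 crop4 ext [270. 316.] [404. 462.] foot u,z -0.0184 0.0529
```

View pics/s30c.png

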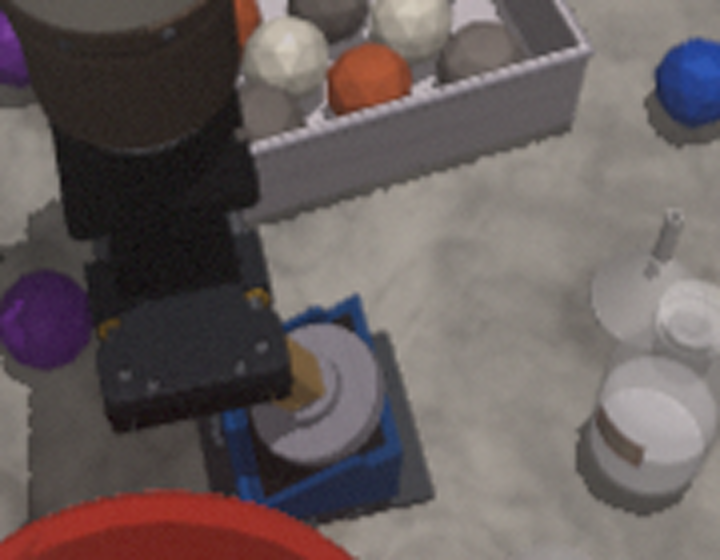

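View pics/lean30.png

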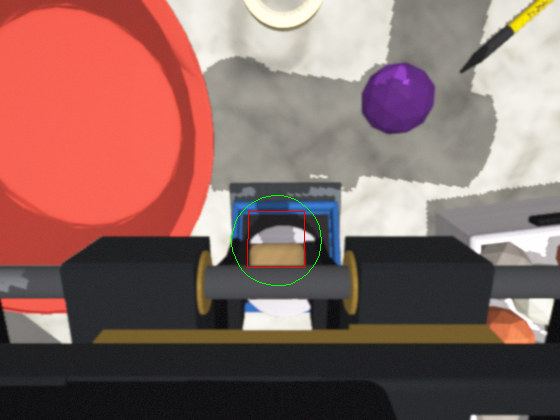

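Call:
{"method": "apply_moves", "body": {
  "xyz": [
    [0.007,0.003,-0.008],
    [0.008,0.002,-0.008],
    [0.005,0,-0.003]
  ],
  "twist": [0,0,0],
  "claw": [0,0,0]
}}

```text
time_s: 19.5
tcp_pos: [0.5223, -0.0959, 0.127]
ee_rot: [[0.047, -0.256, 0.966], [-0.012, 0.966, 0.257], [-0.999, -0.023, 0.042]]
wrist_force: [-5.8, -3.2, 7.5]
gripper_width: 0.294
```

```bash
python3 lean.py 31 35; python3 -c "
from h import *
to([.599-.968*.078,-.074-.252*.078,.13],104.6)"; python3 shot.py 31 side; python3 -c "
import cv2
a=cv2.imread('pics/side31.png')[195:335,220:400]
cv2.imwrite('pics/s31c.png',cv2.resize(a,None,fx=4,fy=4,interpolation=cv2.INTER_CUBIC))"; python3 sfit.py 31 220 195 | sed -n 11,18p
```

```text
35.0 [229. 233.] [321. 326.] end [[303.0, 256.0], [302.0, 203.0], [248.0, 203.0], [246.0, 256.0]] [ 0.593 -0.08   0.036]
t 19.55 tcp [ 0.522  -0.0961  0.1267] yaw_y 104.82 F [-3.6 -1.8  5.6] w 0.294 down -0.999
shift [-0.0032  0.0019  0.0023] twist 0.22
20 0 crop4 ext [164. 358.] [303. 501.] foot u,z 0.0395 0.0212
20 0.012 crop4 ext [186. 353.] [325. 496.] foot u,z 0.0275 0.0217
25 0 crop4 ext [182. 351.] [318. 495.] foot u,z 0.03 0.0251
25 0.012 crop4 ext [203. 347.] [340. 490.] foot u,z 0.018 0.0256
30 0 crop4 ext [199. 344.] [332. 489.] foot u,z 0.0208 0.0299
30 0.012 crop4 ext [220. 340.] [354. 484.] foot u,z 0.0089 0.0304
35 0 crop4 ext [215. 337.] [345. 482.] foot u,z 0.0122 0.0354
35 0.012 crop4 ext [237. 332.] [367. 477.] foot u,z 0.0002 0.0359
```

View pics/s31c.png

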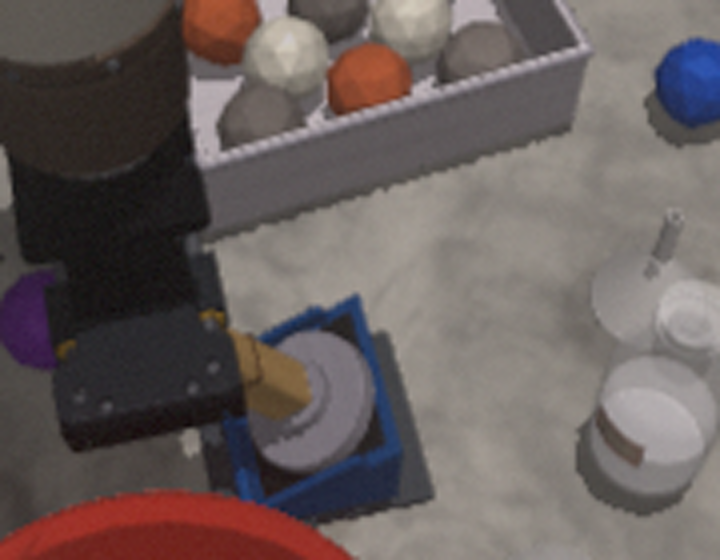

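View pics/lean31.png

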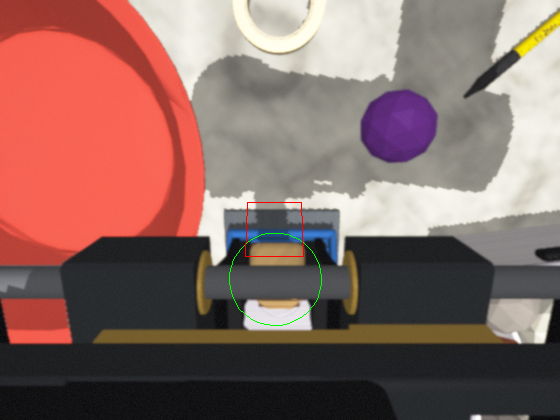

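Call:
{"method": "apply_moves", "body": {
  "xyz": [
    [0.004,0.0,-0.007],
    [0.002,0.0,-0.003]
  ],
  "twist": [0,0],
  "claw": [0,0]
}}

```text
time_s: 19.8
tcp_pos: [0.5142, -0.099, 0.121]
ee_rot: [[0.051, -0.256, 0.965], [-0.012, 0.966, 0.257], [-0.999, -0.025, 0.046]]
wrist_force: [-0.0, 1.4, 2.5]
gripper_width: 0.295
```

```bash
python3 shot.py 32 side wrist; python3 -c "
from h import *
to([.599-.968*.078,-.074-.252*.078,.13],104.6)
a=cv2.imread('pics/side32.png')[195:335,220:400]
cv2.imwrite('pics/s32c.png',cv2.resize(a,None,fx=4,fy=4,interpolation=cv2.INTER_CUBIC))"
```

```text
t 19.9 tcp [ 0.5145 -0.0989  0.1213] yaw_y 104.87 F [1.5 1.1 0. ] w 0.294 down -0.999
shift [-0.0083  0.0025  0.0104] twist 0.27
```

View pics/s32c.png

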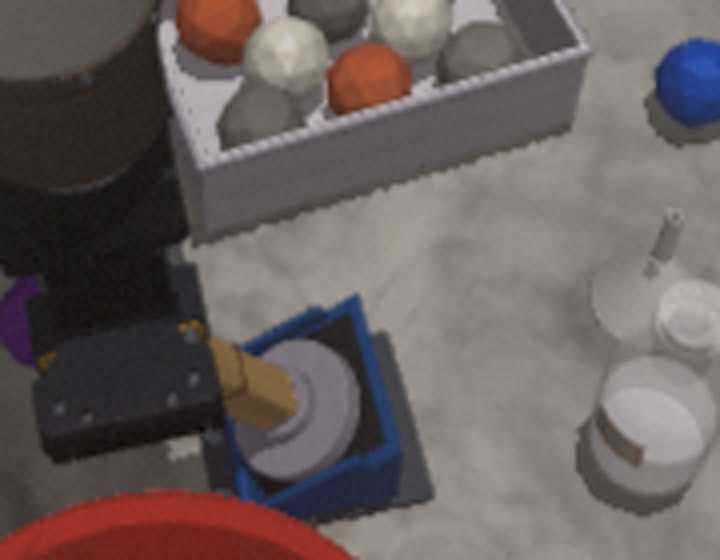

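Call:
{"method": "apply_moves", "body": {
  "xyz": [
    [0,0,0],
    [0.0005,0,0],
    [0.0005,0,0],
    [0.0005,0,0],
    [0.0005,0,0]
  ],
  "twist": [0,0,0,0,0],
  "claw": [0.7,0.7,0.7,0.7,0.7]
}}

```text
time_s: 20.4
tcp_pos: [0.5143, -0.0989, 0.1183]
ee_rot: [[0.048, -0.257, 0.965], [-0.013, 0.966, 0.258], [-0.999, -0.025, 0.043]]
wrist_force: [-0.2, -0.0, -0.8]
gripper_width: 0.653
```

```bash
python3 shot.py 33 side wrist; python3 -c "
from h import *
to([.599-.968*.078,-.074-.252*.078,.13],104.6)
a=cv2.imread('pics/side33.png')[195:335,220:400]
cv2.imwrite('pics/s33c.png',cv2.resize(a,None,fx=4,fy=4,interpolation=cv2.INTER_CUBIC))"
```

```text
t 20.5 tcp [ 0.5143 -0.0989  0.1182] yaw_y 104.89 F [-0.3 -0.6  0.6] w 0.682 down -0.999
shift [-0.0114  0.0024  0.0107] twist 0.29
```

View pics/s33c.png

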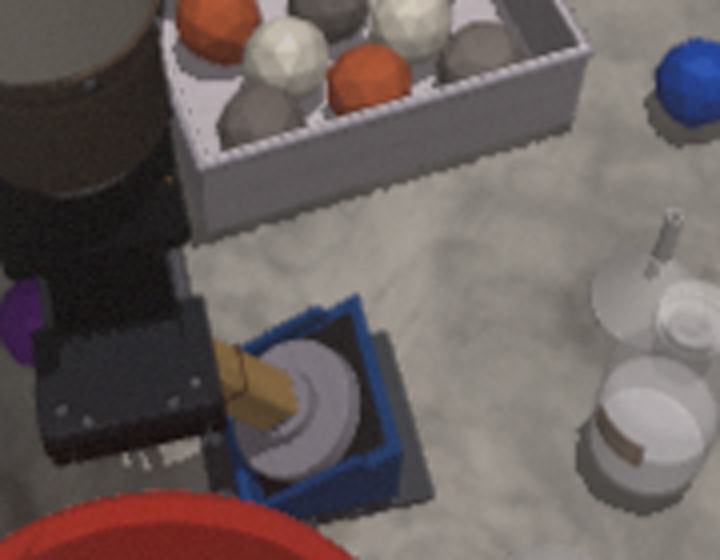

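View pics/wrist33.png

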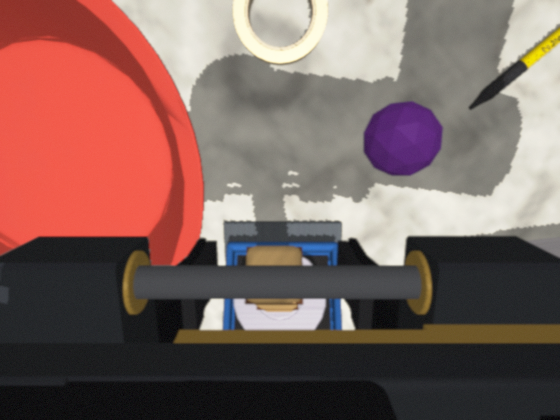

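Call:
{"method": "apply_moves", "body": {
  "xyz": [
    [-0.015,0,0],
    [-0.025,0,0],
    [-0.03,0,0],
    [-0.03,0,0],
    [-0.03,0,-0.01],
    [-0.02,-0.02,-0.03],
    [0,-0.04,-0.02],
    [0,-0.04,-0.02],
    [0,-0.04,-0.02],
    [0,-0.03,-0.01],
    [0,0,0]
  ],
  "twist": [0,0,0,0,0,0,0,0,0,0,0],
  "claw": [0.8,0.8,0.8,0.8,0.8,0.8,0.8,0.8,0.8,0.8,0.8]
}}

```text
time_s: 21.6
tcp_pos: [0.4427, -0.2955, 0.2756]
ee_rot: [[0.05, -0.262, 0.964], [-0.016, 0.965, 0.263], [-0.999, -0.028, 0.044]]
wrist_force: [0.6, 1.2, -0.7]
gripper_width: 0.801
```

```bash
python3 shot.py 34 side top; python3 -c "
from h import *
to([.5,-.1,.3],104.6)
a=cv2.imread('pics/side34.png')[145:335,225:405]
cv2.imwrite('pics/s34c.png',cv2.resize(a,None,fx=3.1,fy=3.1,interpolation=cv2.INTER_CUBIC))
a=cv2.imread('pics/top34.png')[120:300,200:420]
cv2.imwrite('pics/t34c.png',cv2.resize(a,None,fx=3.3,fy=3.3,interpolation=cv2.INTER_CUBIC))"
```

```text
t 21.7 tcp [ 0.4429 -0.2931  0.2756] yaw_y 105.33 F [-0.4 -0.2  0.1] w 0.8 down -0.999
shift [-0.0243  0.1704  0.1073] twist 0.73
```

View pics/s34c.png

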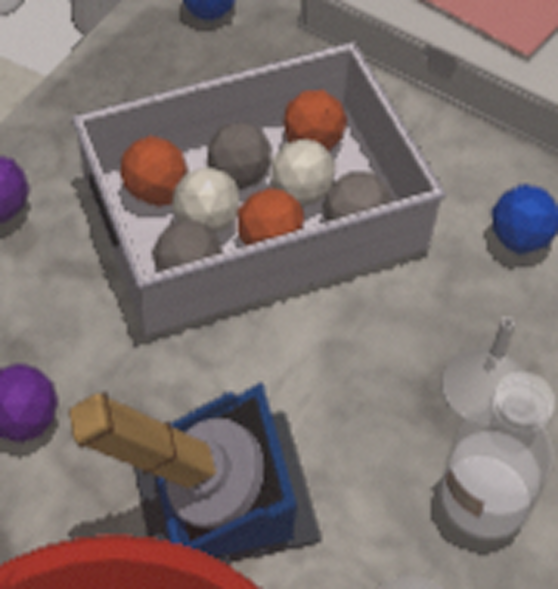

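View pics/t34c.png

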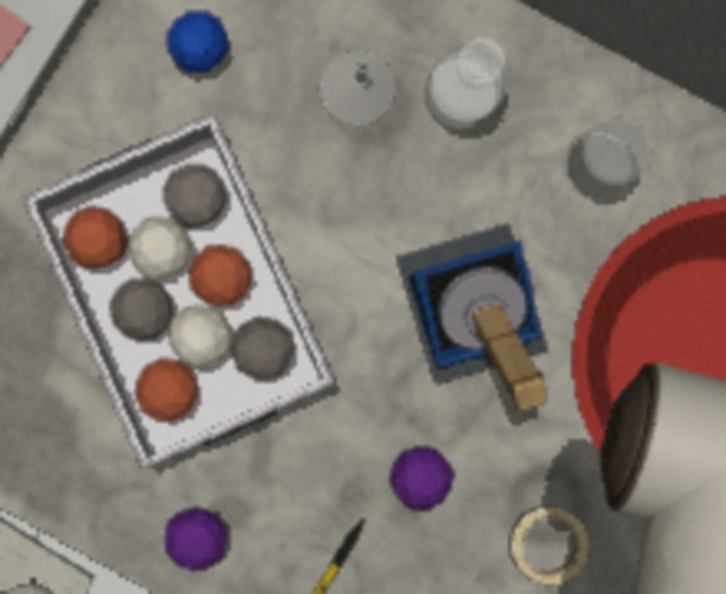

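Run:
```python
from h import *
t=dict(np.load('top34.npz')); s=dict(np.load('side34.npz'))
T=lambda q:np.array(q)/3.3+[200,120]; S=lambda q:np.array(q)/3.1+[225,145]
for k,a,b in [('pale_near',(201,335),(206,198)),('pale_far',(161,247),(303,171)),('red_near',(167,390),(154,170)),('red_far',(95,239),(315,121)),('grey_c',(142,309),(239,153)),('red_c',(220,276),(271,216))]:
    x,e=tri(t,T(a),s,S(b)); print(k,x.round(3),'above floor',(x[2]-.004).round(3),e.round(4))
# tamper: handle end, foot disc
t0=dict(np.load('top0.npz')); 
def fo(p,px): return px
print('end: top now',T((533,390)),'side now',S((90,415)),' start top (359.3,239) side (253,279)')
print('foot disc now top ext centre',T((483,306)),' start',np.array([244,268])/8+[315,180])
d=np.abs(t['pixels'].astype(int)-t0['pixels'].astype(int)).sum(2)
print('diff bottle',d[125:165,325:358].max(),'funnel',d[130:162,292:322].max(),'tape',d[272:300,352:382].mean())
```

```text
pale_near [0.574 0.167 0.035] above floor 0.031 0.0028
pale_far [0.653 0.2   0.033] above floor 0.029 0.0039
red_near [0.527 0.198 0.03 ] above floor 0.026 0.0049
red_far [0.662 0.259 0.03 ] above floor 0.026 0.0054
grey_c [0.598 0.218 0.032] above floor 0.028 0.0039
red_c [0.626 0.149 0.037] above floor 0.033 0.0051
end: top now [361.51515152 238.18181818] side now [254.03225806 278.87096774]  start top (359.3,239) side (253,279)
foot disc now top ext centre [346.36363636 212.72727273]  start [345.5 213.5]
diff bottle 15 funnel 12 tape 71.63333333333334
```

```bash
python3 -c "
from station import r,job
print(r.sense()['time_s'],r.sense()['wrist_force']); print(job.finish_job())"
```

```text
21.7 [-0.37664239 -0.22267825  0.14817562]
the job is handed in; nothing more can be done
None
```

I levelled the rock heap with the tamper, put the tamper back in its stand and handed the job in at 21.7 s of the 58 s allowed. It reports no verdict, so what follows is from my own last pictures.

**What I did**
- I gripped the tamper, lifted it out, and squared it on the bench. The first grip was off-centre, so I took it again there.
- I pressed both pale lumps down together with the flat foot. The highest wrist force I read during the press was about 19 N.
- The tool can only point straight down, so the handle has to pivot between the fingers to lean 35 degrees. My first try at the seat slid instead of tilting. I tilted it against the stand's back edge and dragged it over that edge onto the seat. Then I released it and moved the arm clear.

**What the last checks showed**
- **Lumps:** all eight lie in one layer inside the tray. Six of them, including both pale ones, measure 26 to 33 mm above the floor, against a limit of 38 mm. I did not measure the other two; they look level in the top and side pictures.
- **Tamper:** the foot and handle end are within about 1 to 2 pixels (about 3 to 6 mm) of their starting places in both pictures. It stayed put through the whole move away.
- **Bottle and funnel:** unchanged between the first and last top pictures.
- **Tape roll:** it looks unmoved, but the pixel check was useless because of the arm's shadow.
- **Disagreement:** heights worked out from the wrist camera came out about 15 to 30 mm too low for every lump. I relied on the top and side cameras instead.

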